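Check, load and lock the pots in the shaker

TASK

Get the silicone pots ready for shaking: check the cap of every pot in the wooden tray, screw the loose ones fully tight, and stand all the pots upright in the basket while it is still on the bench. Then carry the basket by its handle under the blue shaker stand, raise its three lugs through the ring's slots and turn it clockwise (seen from above) until it stops with the handle pointing straight out of the front, let it rest locked there with the pots in it, and let go. Leave the bracket, clamp, dowel and hex keys alone.

Things in the scene. Friction and masses are not known exactly. Their poses are not given: they have to be found in the camera images.
- tray: Fixed wooden pocket tray, 170 x 170 x 30 mm, origin at the centre of its underside. Four square pockets, 43 x 43 mm, 24 mm deep, centred at x, y = +-42 mm in its frame; their floors are 6 mm above the bench. Two or three of them hold a pot; the pockets keep a pot from turning with its cap.
- shaker: Fixed blue shaker stand; origin on the bench, on the vertical axis of its bayonet ring; z up, front = -x. Base 250 x 200 x 12 mm (x -90 to 160), posts and drive behind (x above 90). Lugs go up the slots, then turn clockwise (from above) 0.70 rad to stops. Enter at basket yaw = shaker yaw + 0.70; home at basket yaw = shaker yaw (stop at -0.03). At rest there the basket's origin is 162 mm high.
- ring (a point): Centre of the horizontal bayonet ring, open in the middle, 198 mm over the shaker's origin, level with the top of its steel ledge (190 to 198 mm high, inner radius 82 mm, outer 98 mm, three slots about 36 mm wide). An upper ring, blue, yellow over the slots, is 220 to 226 mm high: an 8 mm lug has 14 mm of free height between.
- entry (a point): Centre of the front entry slot, through which the lug above the handle goes up, at the height of the ledge's upper face, 90 mm from the ring's axis.
- basket: Loose round aluminium basket, about 0.26 kg; origin under its centre, z up, red handle along -x. Outer radius 77 mm, wall 3, rim 44 high, floor 4; three cells between walls 30 mm high at 60, 180, 300 degrees about z. Three lugs at the same angles reach radius 93 mm, 20 mm wide, 36 to 44 mm above the underside. Neck of the handle 16 mm wide, 8 to 24 mm high.
- basket_grip (a point): Middle of the straight red handle, where to grip it: 155 mm from the basket's centre along -x, 28 mm above its underside. The handle is 20 mm wide (y), 24 mm high (16 to 40 mm above the underside) and runs from 114 to 197 mm from the centre.
- cell0 (a point): Floor centre of a basket cell, 41 mm from the basket's centre at 0 degrees about its z (x is 0), on the 4 mm floor. A pot fits at any yaw.
- cell1 (a point): Floor centre of a basket cell, 41 mm from the basket's centre at 120 degrees about its z (x is 0), on the 4 mm floor. A pot fits at any yaw.
- cell2 (a point): Floor centre of a basket cell, 41 mm from the basket's centre at -120 degrees about its z (x is 0), on the 4 mm floor. A pot fits at any yaw.
- pot_a: Loose white pot, about 0.06 kg; may be absent. Origin at the centre of its underside, z up. Square body 38 x 38 x 40 mm, round neck 32 mm wide up to 56 mm, blue round screw cap 40 mm in diameter from 56 to 78 mm, by which it can be gripped, twisted and lifted. A black mark on the body's -x side.
- cap_a (a joint): Turn of the cap of pot_a (rad): 0 = fully tight against its stop, up to 1.0 = loose (turned counter-clockwise seen from above). Tighten clockwise. The white stripe on the cap lines up with the black mark on the pot when tight. Turns against about 0.05 N m of friction and stays put.
- pot_b: Loose white pot, about 0.06 kg; may be absent. Origin at the centre of its underside, z up. Square body 38 x 38 x 40 mm, round neck 32 mm wide up to 56 mm, blue round screw cap 40 mm in diameter from 56 to 78 mm, by which it can be gripped, twisted and lifted. A black mark on the body's -x side.
- cap_b (a joint): Turn of the cap of pot_b (rad): 0 = fully tight against its stop, up to 1.0 = loose (turned counter-clockwise seen from above). Tighten clockwise. The white stripe on the cap lines up with the black mark on the pot when tight. Turns against about 0.05 N m of friction and stays put.
- pot_c: Loose white pot, about 0.06 kg; may be absent. Origin at the centre of its underside, z up. Square body 38 x 38 x 40 mm, round neck 32 mm wide up to 56 mm, blue round screw cap 40 mm in diameter from 56 to 78 mm, by which it can be gripped, twisted and lifted. A black mark on the body's -x side.
- cap_c (a joint): Turn of the cap of pot_c (rad): 0 = fully tight against its stop, up to 1.0 = loose (turned counter-clockwise seen from above). Tighten clockwise. The white stripe on the cap lines up with the black mark on the pot when tight. Turns against about 0.05 N m of friction and stays put.
- pot_d: Loose white pot, about 0.06 kg; may be absent. Origin at the centre of its underside, z up. Square body 38 x 38 x 40 mm, round neck 32 mm wide up to 56 mm, blue round screw cap 40 mm in diameter from 56 to 78 mm, by which it can be gripped, twisted and lifted. A black mark on the body's -x side.
- cap_d (a joint): Turn of the cap of pot_d (rad): 0 = fully tight against its stop, up to 1.0 = loose (turned counter-clockwise seen from above). Tighten clockwise. The white stripe on the cap lines up with the black mark on the pot when tight. Turns against about 0.05 N m of friction and stays put.
- bracket: Steel L bracket, 60 x 40 x 50 mm, bystander; origin at the centre of its underside.
- clamp: Orange plastic bar clamp, 150 x 85 mm, 20 mm high, lying flat, bystander; origin at the centre of its bar's underside.
- dowel: Wooden dowel, 20 mm thick, 160 mm long, lying along its x, bystander; origin under its middle.
- hex_keys: Chrome hex key set in a black holder 100 x 36 mm, 48 mm high, bystander; origin at the centre of its underside.

How it is judged (in metres and radians):
On the way, in this order (a step that is already met when the one before it is completed fails the run):
1. every pot stands upright in the basket with its cap tight, the basket still on the bench (horizontal distance between each of pot_a, pot_b, pot_c, pot_d and basket below 0.065 m and z of pot_a in the frame of basket between -0.004 and 0.012 m and angle between each of pot_a, pot_b, pot_c, pot_d's own z axis and vertical below 0.2 rad and value of joint each of cap_a, cap_b, cap_c, cap_d below 0.12 rad and z of pot_b in the frame of basket between -0.004 and 0.012 m and z of pot_c in the frame of basket between -0.004 and 0.012 m and z of pot_d in the frame of basket between -0.004 and 0.012 m and height (world z) of basket below 0.015 m), for 0.2 s.
2. the basket is locked in the ring, turned home, with the pots in it (horizontal distance between each of pot_a, pot_b, pot_c, pot_d and basket below 0.065 m and z of pot_a in the frame of basket between -0.004 and 0.012 m and angle between each of pot_a, pot_b, pot_c, pot_d's own z axis and vertical below 0.2 rad and value of joint each of cap_a, cap_b, cap_c, cap_d below 0.12 rad and z of pot_b in the frame of basket between -0.004 and 0.012 m and z of pot_c in the frame of basket between -0.004 and 0.012 m and z of pot_d in the frame of basket between -0.004 and 0.012 m and horizontal distance between basket and shaker below 0.01 m and z of basket in the frame of shaker between 0.154 and 0.182 m and x of basket_grip in the frame of shaker below -0.1 m and angle between the x axis of basket and the x axis of shaker, either way round below 0.15 rad and angle between basket's own z axis and vertical below 0.12 rad), for 0.2 s.
At the end, for the whole second after the job is handed in: Every pot stands in the basket (65 mm of its centre, on the floor to 12 mm, tilt under 0.2 rad), caps within 0.12 rad of tight; the basket rests released in the ring: 10 mm of the axis, underside 154 to 182 mm high, level to 0.12 rad, within 0.15 rad of home, handle to the front (all of step 2 and linear speed of basket below 0.02 m/s and contact force between basket and the fingers below 0.1 N); the robot touches nothing.
It fails at once if the bracket is moved by more than 3 cm (distance of bracket from where it was at the start of the episode above 0.03 m).
It fails at once if the clamp is moved by more than 3 cm (distance of clamp from where it was at the start of the episode above 0.03 m).
It fails at once if the dowel is moved by more than 3 cm (distance of dowel from where it was at the start of the episode above 0.03 m).
It fails at once if the hex keys is moved by more than 3 cm (distance of hex_keys from where it was at the start of the episode above 0.03 m).
Of pot_a, pot_b, pot_c, pot_d only 2 to 3 are there at a start; the rules pass over those that are not, and their reading is None.
At some moment in a run one of basket may be knocked a few centimetres aside while the robot is not near it.
It also fails if it takes over 210 s, if anything falls off the work surface, if the arm or the gripper's body presses on something with over 40 N, if the wrist force passes 120 N, or if a joint passes its speed limit or range.

ROBOT

A 7-joint arm with a two-finger parallel gripper is mounted at the origin on the work surface. World frame = base frame: x ahead of the robot, y to its left, z up, the work surface at z = 0. Lengths are in mm, angles in rad, forces in N, time in s.
With the tool pointing down it reaches from about 400 to 875 mm from the base axis. Payload 4.4 kg.
Tool frame: the origin (TCP) lies at the very end of the fingers, on their centre line; the grasp point (between the pads) lies 19 mm behind it; z points along the fingers, y is the line along which they close (so a half turn about z gives the same grasp; the last joint's range is limited). The gripper opens to 85 mm and grips with 20 to 120 N. Pads are 22 mm wide; open, the fingers measure 114 mm over their backs; the gripper's body (76 mm by 85 mm) begins 54 mm behind the grasp point. The pads swing forward as they close: fully open they stand 13 mm farther back than shut.
Start: joints at [1.267, 0.628, 0.038, 1.517, -0.027, 0.996, -0.02], TCP at [153.145, -631.716, 231.313] pointing down, gripper open.
Joint ranges: [-3.06, 3.06], [-0.37, 2.12], [-1.25, 1.32], [0.18, 2.47], [-1.1, 4.24], [0.23, 1.98], [-2.94, 2.94]. Speed limits (rad/s): [2.57, 2.57, 3.14, 3.14, 3.14, 3.14, 3.14].

INTERFACE

Orientations are given as [roll, pitch, yaw] about the fixed x, y, z axes, in that order (R = Rz(yaw) Ry(pitch) Rx(roll)).
In Python, from cell import monitor, viewer, workorder gives the robot as it stands.
- The arm moves only by the tool arm_command, never from a script. Its argument "series" is one flat list of numbers, 5 for each row, row after row: the opening in per cent of the stroke, from 0 (shut) to 100 (fully open), then the shift along the tool's x, y, z in cm, then the turn about the tool's z in degrees. In form: [claw, x, y, z, roll, claw, x, y, z, roll, ...]. A call has exactly 5 rows; each row is the pose to reach, as a shift and turn from the pose commanded when the call began, along the tool's axes at that moment; what a row does not reach only later rows make up. A row lasts 1/12 s, in which the tool goes at most 41.7 mm and 7.16 degrees, less where a joint would pass 70% of its speed; a pose out of reach is approached as far as the arm can. A call with a gripper value outside its range is refused whole. The fingers move at their own pace and stop on an object; the grip force is fixed at half the most. Time passes only in rows, so rows that repeat a pose let the fingers close, or fill a call up. It gives the time, the measured TCP pose, the force, the opening and the grip force at its end, in the units of the state.
- monitor.read_state(): the state, without advancing time (a new reading comes with each control period).
- viewer.get_image(name): name is "scene" or "top" or "wrist"; returns (picture, depth): 400x640x3 uint8, red, green, blue; 400x640 float32, mm along the optical axis (not along the pixel's ray), 0 where there is no reading.
- viewer.camera_model(name): a dict with "mtx" (3x3 intrinsics, pixels), "R" (3x3) and "t" (3): a world point X has camera coordinates R X + t. Camera axes: x right, y down, z forward; pixel columns grow to the right and rows downward; lengths in mm; the calibration is good to about 2 mm. A picture is of the moment at which its call begins: read the wrist's pose just before it. camera_model takes no time and is no camera call; for the wrist camera it gives the pose at the moment of the call.
- workorder.finish_job(): hands the job in; it is judged then, once.
The state is a dict: "clock": time; "qpos": joint angles; "qd": joint speeds; "tau": joint torques, N m; "eef_pos": TCP position; "tool_rot": TCP orientation; "force": force on the tool from outside, world axes, zero at the start; "torque": the same for the moment, N m; "width": finger opening in mm; "gripper_force": force on a finger pad.
Only numpy, scipy, OpenCV 4.12 (cv2) and the standard library are available. Lean on these libraries where they do the work, as an engineer would, in place of code of your own. Each camera call takes 0.05 s, during which the arm holds its last target. There are 200 camera calls.

## Working session

There is one attempt and no reset: what is moved stays moved. The work goes in short steps, Python scripts to look and compute and a tool call to move; the robot and the scene stay as the last step left them, time stands still between calls to the robot, and variables do not carry over. Pictures are saved under pics/ and viewed, at most 14 in all, crops included, and the job is handed in when it is done.

Besides the shell and the picture viewer there is one more tool, called after ">>>" by a JSON object that holds its "op" and its "data", one argument or row to a line. arm_command: Moves the arm, as the interface text tells. Its arguments: {"type":"object","properties":{"series":{"type":"array","items":{"type":"number"}}},"required":["series"]}

```bash
ls; mkdir -p pics; cat > h.py <<'E'
import numpy as np,cv2
from cell import monitor,viewer,workorder
def snap(name,fn=None):
    m=viewer.camera_model(name); im,d=viewer.get_image(name)
    if fn: cv2.imwrite('pics/'+fn+'.png',im[:,:,::-1])
    np.savez('pics/'+(fn or name)+'.npz',im=im,d=d,K=m['mtx'],R=m['R'],t=m['t'])
    return im,d,m
def load(fn):
    return np.load('pics/'+fn+'.npz')
def world(z,u,v,h=None):
    """pixel -> world using depth, or on plane z=h"""
    K,R,t=z['K'],z['R'],np.ravel(z['t'])
    r=np.linalg.inv(K)@[u,v,1]
    if h is None:
        return R.T@(r*z['d'][int(round(v)),int(round(u))]-t)
    c=-R.T@t; w=R.T@r
    return c+w*(h-c[2])/w[2]
def proj(z,P):
    p=z['K']@(z['R']@np.asarray(P,float)+np.ravel(z['t'])); return p[:2]/p[2]
E
python3 - <<'E'
from h import *
for n in('scene','top','wrist'): snap(n,n+'0')
s=monitor.read_state(); print(s)
for n in('scene','top','wrist'):
    z=load(n+'0');print(n,(-z['R'].T@np.ravel(z['t'])).round(),z['R'].round(2).tolist(),z['K'][0,0])
E
```

```text
pics
{'clock': 0.15, 'qpos': array([ 1.26719839,  0.62915427,  0.03845909,  1.5181265 , -0.02703423,
        0.99624592, -0.01996879]), 'qd': array([ 0.00036735, -0.00191566,  0.00028862, -0.00257153,  0.00031351,
        0.00105685,  0.00070416]), 'tau': array([ 1.56260634e-03, -5.63803875e+01,  1.22741964e+00, -1.93653202e+01,
        1.10794257e-02,  7.41981348e-03, -1.91988624e-05]), 'eef_pos': array([ 153.0455012 , -631.26022957,  230.59091397]), 'tool_rot': array([-3.14017623e+00, -1.55730788e-05,  2.37802129e-01]), 'force': array([0.03270731, 0.38004687, 0.4532496 ]), 'torque': array([-0.02529081, -0.01126248,  0.0059121 ]), 'gripper_force': 0.0, 'width': 85.48096372693283}
scene [1066.  642. 1003.] [[-0.82, 0.57, 0.02], [0.4, 0.61, -0.68], [-0.4, -0.56, -0.73]] 482.15585665023247
top [ 492.  -39. 1238.] [[-0.03, -1.0, -0.02], [-0.99, 0.03, -0.12], [0.12, 0.02, -0.99]] 486.20497145266825
wrist [ 217. -616.  373.] [[0.24, -0.97, -0.0], [-0.94, -0.23, 0.26], [-0.25, -0.06, -0.97]] 352.5005754729919
```

View pics/top0.png

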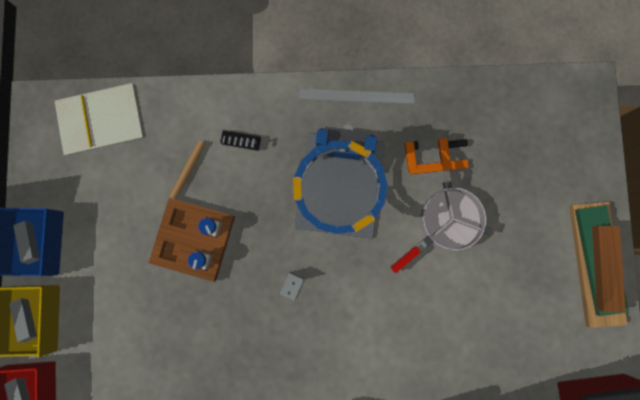

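View pics/scene0.png

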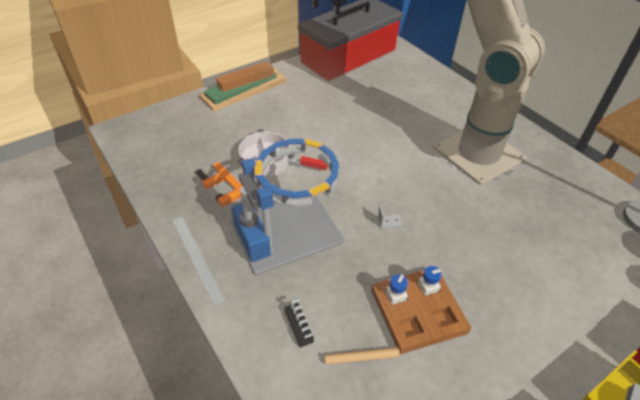

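```bash
python3 - <<'E'
from h import *
z=load('top0'); im=z['im'][:,:,::-1]
a=cv2.resize(im[190:290,140:245],None,fx=5,fy=5,interpolation=3)
cv2.imwrite('pics/c1.png',a)
b=cv2.resize(im[120:280,280:500],None,fx=3.6,fy=3.6,interpolation=3)
cv2.imwrite('pics/c2.png',b)
E
```

```text
(no output)
```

View pics/c1.png

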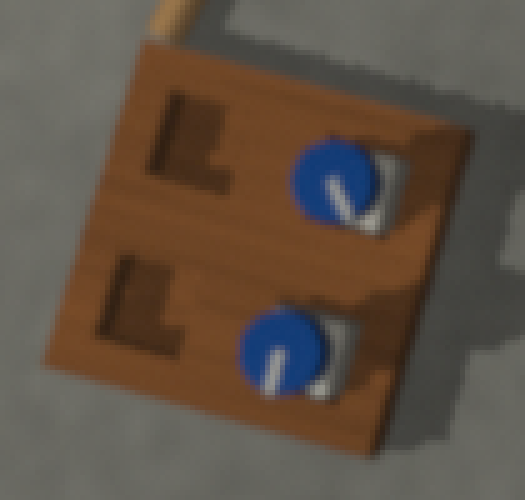

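View pics/c2.png

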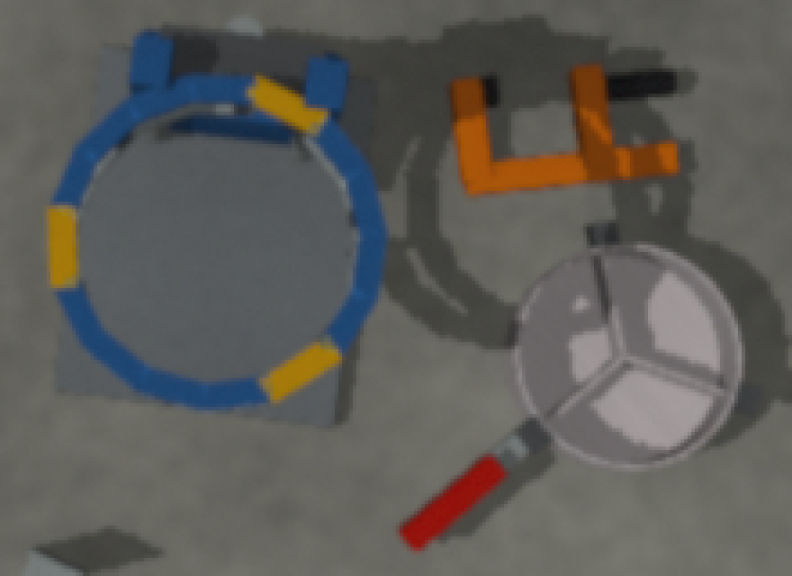

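```bash
python3 - <<'E'
from h import *
z=load('top0')
C=[(169.4,198),(234.4,216),(215,281.6),(148.6,263)]
W=np.array([world(z,*c,30) for c in C]); print('tray',W.round(1)); print(W.mean(0).round(1), [np.linalg.norm(W[i]-W[i-1]).round() for i in range(4)])
for c in [(207,226.4),(196.6,260)]: print('cap',world(z,*c,84).round(1),world(z,*c).round(1))
f=lambda p:(280+p[0]/3.6,120+p[1]/3.6)
b=world(z,*f((628,355)),44); g=world(z,*f((455,502)),40)
print('bask',b.round(1),'grip',g.round(1),np.linalg.norm((g-b)[:2]), 'yaw',np.arctan2(*(b-g)[1::-1]))
for p in [(410,538),(500,465)]: print(world(z,*f(p),40).round(1),world(z,*f(p)).round(1))
# basket rim fit by depth points between 38..50mm height within 80 of b
v,u=np.mgrid[150:280,380:500]; P=np.array([world(z,x,y) for x,y in zip(u.ravel(),v.ravel())])
sel=(abs(P[:,2]-44)<5)&(abs(np.linalg.norm(P[:,:2]-b[:2],axis=1)-75)<9)
q=P[sel]; A=np.c_[2*q[:,:2],np.ones(len(q))]; s=np.linalg.lstsq(A,(q[:,:2]**2).sum(1),rcond=None)[0]
print('rimfit',s[:2],np.sqrt(s[2]+s[:2]@s[:2]),len(q))
Y=np.array([world(z,*f(p),226) for p in [(62,247),(288,103),(302,370)]]);print(Y.round(1)); 
# circle
A=np.c_[2*Y[:,:2],np.ones(3)]; s=np.linalg.solve(A,(Y[:,:2]**2).sum(1));print('ring',s[:2],np.sqrt(s[2]+s[:2]@s[:2]),np.degrees(np.arctan2(Y[:,1]-s[1],Y[:,0]-s[0]))-[100,-20,-140])
# ring depth fit
v,u=np.mgrid[125:250,285:395]; P=np.array([world(z,x,y) for x,y in zip(u.ravel(),v.ravel())])
sel=(abs(P[:,2]-226)<5)&(np.linalg.norm(P[:,:2]-s[:2],axis=1)<115)
q=P[sel];print(len(q),q[:,2].mean()); A=np.c_[2*q[:,:2],np.ones(len(q))]; s=np.linalg.lstsq(A,(q[:,:2]**2).sum(1),rcond=None)[0]
print('ringfit',s[:2],np.sqrt(s[2]+s[:2]@s[:2]))
for p in [(85,47),(352,425),(57,390)]: print('base',world(z,*f(p),12).round(1))
for p in [(150,50),(325,75)]: print('posts',world(z,*f(p)).round(1))
print('clamp',[world(z,*f(p)).round(1) for p in [(470,85),(475,185),(675,158)]])
print('bracket',world(z,291,288).round())
E
```

```text
tray [[642.6 359.6  30. ]
 [592.6 195.8  30. ]
 [432.  244.6  30. ]
 [481.7 409.9  30. ]]
[537.2 302.5  30. ] [np.float64(169.0), np.float64(171.0), np.float64(168.0), np.float64(173.0)]
cap [565. 251.  84.] [564.9 250.6  85.4]
cap [486.2 275.6  84. ] [486.2 275.6  84. ]
bask [ 569.8 -347.4   44. ] grip [ 473.7 -226.    40. ] 154.7517407047399 yaw -0.9013042540290054
[ 450.4 -194.6   40. ] [ 450.5 -194.4   41. ]
[ 497.8 -257.6   40. ] [ 497.8 -257.4   41.2]
rimfit [ 570.68655766 -346.68844408] 76.13990054144533 363
[[ 630.2   24.9  226. ]
 [ 711.8 -110.   226. ]
 [ 554.4 -112.4  226. ]]
ring [632.43311609 -65.92606237] 90.80880935703242 [-8.5867546  -9.06759182 -9.19649126]
2219 226.1680479252811
ringfit [634.39893218 -64.85087858] 91.62159924826925
base [803.7  18.8  12. ]
base [ 528.4 -161.3   12. ]
base [558.5  44.   12. ]
posts [744.9 -29.8 231.4]
posts [ 726.8 -132.   231. ]
clamp [array([ 765.8, -253.7,   19.4]), array([ 694.4, -254.2,   16.7]), array([ 712.2, -399.9,    1.9])]
bracket [410.  60.   3.]
```

```bash
cat > plan.py <<'E'
from h import *
from scipy.spatial.transform import Rotation as Ro
def plan(way,claw,start=None,sp=40,sr=7.):
    """way: list of [x,y,z,yaw rad] (tool down); prints calls of 5 rows"""
    s=monitor.read_state()
    p=np.array(start if start is not None else [*s['eef_pos'],s['tool_rot'][2]],float)
    rows=[]
    for w in way:
        w=np.array(w,float); n=int(np.ceil(max(np.linalg.norm(w[:3]-p[:3])/sp,abs(np.degrees(w[3]-p[3]))/sr,1)))
        rows+=[p+(w-p)*k/n for k in range(1,n+1)]; p=w
    rows+= [p]*(-len(rows)%5)
    b=np.array(start if start is not None else [*s['eef_pos'],s['tool_rot'][2]],float)
    for i in range(0,len(rows),5):
        R=Ro.from_euler('xyz',[np.pi,0,b[3]]).as_matrix(); o=[]
        for r in rows[i:i+5]:
            d=R.T@(r[:3]-b[:3])/10; o+=[claw,*d.round(2),-np.degrees(r[3]-b[3]).round(1)]
        print([float(x) for x in o])
        q=o[-5:]; b=np.array([*(b[:3]+R@np.array(q[1:4])*10),b[3]-np.radians(q[4])])
    print('end',b.round(3))
def st():
    s=monitor.read_state(); print(round(s['clock'],2),s['eef_pos'].round(1),s['tool_rot'].round(3),s['force'].round(1),s['torque'].round(2),round(s['width'],1),round(s['gripper_force'],1),s['qpos'].round(2))
E
python3 -c "
from plan import *
plan([[430,-260,270,1.1],[490,160,290,2.3],[520,262,270,2.845]],100)"
```

```text
[100.0, 2.97, -2.46, -0.33, -4.1, 100.0, 5.94, -4.93, -0.66, -8.2, 100.0, 8.92, -7.39, -0.99, -12.4, 100.0, 11.89, -9.85, -1.31, -16.5, 100.0, 14.86, -12.32, -1.64, -20.6]
[100.0, 3.65, -1.26, -0.33, -4.1, 100.0, 7.29, -2.52, -0.66, -8.2, 100.0, 10.94, -3.78, -0.99, -12.3, 100.0, 14.59, -5.04, -1.32, -16.5, 100.0, 18.24, -6.3, -1.64, -20.6]
[100.0, 3.86, 0.11, -0.33, -4.1, 100.0, 7.72, 0.21, -0.66, -8.2, 100.0, 11.15, -1.54, -0.84, -14.5, 100.0, 14.59, -3.3, -1.02, -20.7, 100.0, 18.02, -5.05, -1.21, -27.0]
[100.0, 3.86, -0.0, -0.18, -6.2, 100.0, 7.71, -0.0, -0.36, -12.5, 100.0, 11.57, -0.01, -0.54, -18.7, 100.0, 15.43, -0.01, -0.72, -25.0, 100.0, 19.28, -0.01, -0.91, -31.2]
[100.0, 3.31, 1.99, -0.18, -6.3, 100.0, 6.61, 3.99, -0.36, -12.5, 100.0, 9.91, 5.99, -0.54, -18.8, 100.0, 11.55, 7.34, -0.14, -25.0, 100.0, 13.19, 8.69, 0.26, -31.2]
[100.0, 0.71, 2.0, 0.4, -6.3, 100.0, 1.42, 4.01, 0.8, -12.5, 100.0, 2.12, 6.02, 1.2, -18.8, 100.0, 2.12, 6.02, 1.2, -18.8, 100.0, 2.12, 6.02, 1.2, -18.8]
end [520.049 262.017 269.991   2.845]
```

>>> {"op": "arm_command", "data": {
  "series": [100, 3, -2.5, -0.3, -4, 100, 6, -5, -0.6, -8, 100, 9, -7.4, -1, -12.4, 100, 11.9, -9.9, -1.3, -16.5, 100, 14.9, -12.3, -1.6, -20.6]
}}

```text
clock: 0.57
eef_pos: [269.5, -475.3, 247.3]
tool_rot: [-3.141, 0.0, 0.6]
force: [0.6, 0.7, 0.3]
width: 85.6
gripper_force: 0.0
```

>>> {"op": "arm_command", "data": {
  "series": [100, 3.65, -1.3, -0.3, -4, 100, 7.3, -2.5, -0.6, -8, 100, 10.9, -3.8, -1, -12.4, 100, 14.6, -5, -1.3, -16.5, 100, 18.2, -6.3, -1.6, -20.6]
}}

```text
clock: 0.98
eef_pos: [384.9, -321.0, 263.5]
tool_rot: [3.141, 0.0, 0.96]
force: [1.2, -0.5, -0.2]
width: 85.4
gripper_force: 0.0
```

>>> {"op": "arm_command", "data": {
  "series": [100, 3.9, 0.1, -0.3, -4, 100, 7.7, 0.2, -0.7, -8, 100, 11.1, -1.5, -0.8, -14.5, 100, 14.6, -3.3, -1, -20.7, 100, 18, -5, -1.2, -27]
}}

```text
clock: 1.4
eef_pos: [446.8, -144.6, 275.3]
tool_rot: [-3.141, -0.0, 1.434]
force: [0.4, -0.4, -0.3]
width: 85.3
gripper_force: 0.0
```

>>> {"op": "arm_command", "data": {
  "series": [100, 3.9, 0, -0.2, -6, 100, 7.7, 0, -0.4, -12.5, 100, 11.6, 0, -0.5, -18.7, 100, 15.4, 0, -0.7, -25, 100, 19.3, 0, -0.9, -31.2]
}}

```text
clock: 1.82
eef_pos: [474.0, 45.8, 284.4]
tool_rot: [-3.141, 0.0, 1.978]
force: [0.3, 0.3, -0.5]
width: 85.4
gripper_force: 0.0
```

>>> {"op": "arm_command", "data": {
  "series": [100, 3.3, 2, -0.2, -6.3, 100, 6.6, 4, -0.4, -12.5, 100, 9.9, 6, -0.5, -18.8, 100, 11.6, 7.3, -0.1, -25, 100, 13.2, 8.7, 0.3, -31.2]
}}

```text
clock: 2.23
eef_pos: [502.4, 202.5, 281.5]
tool_rot: [3.141, -0.0, 2.525]
force: [0.1, -0.1, -0.2]
width: 85.3
gripper_force: 0.0
```

>>> {"op": "arm_command", "data": {
  "series": [100, 0.7, 2, 0.4, -6.3, 100, 1.4, 4, 0.8, -12.5, 100, 2.1, 6, 1.2, -18.8, 100, 2.1, 6, 1.2, -18.8, 100, 2.1, 6, 1.2, -18.8]
}}

```text
clock: 2.65
eef_pos: [520.3, 261.5, 268.6]
tool_rot: [-3.141, -0.002, 2.846]
force: [-0.6, -0.5, 0.0]
width: 85.1
gripper_force: 0.0
```

```bash
python3 -c "
from plan import *
st(); snap('wrist','w1')"
```

```text
2.65 [520.3 261.5 268.6] [-3.141e+00 -2.000e-03  2.846e+00] [-0.6 -0.5  0. ] [-0.04  0.03 -0.01] 85.1 0.0 [-0.05  0.58 -0.76  1.65  0.44  1.09  0.35]
```

View pics/w1.png

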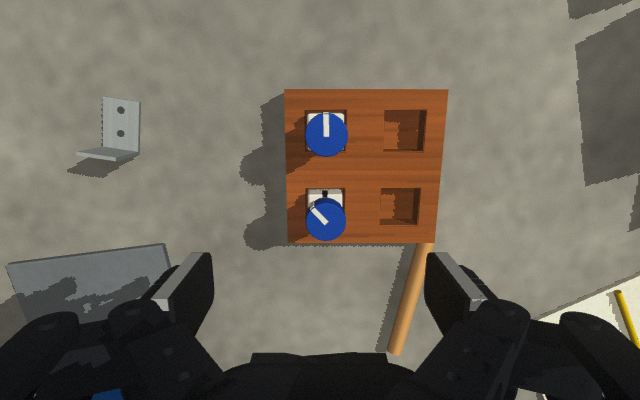

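```bash
python3 -c "
from plan import *
z=load('w1');cv2.imwrite('pics/c3.png',cv2.resize(z['im'][90:250,280:370,::-1],None,fx=3.5,fy=3.5,interpolation=3))
for c in [(326,134),(326,219)]: print(world(z,*c,84).round(1),world(z,*c).round(1))
"
```

```text
[484.3 279.9  84. ] [484.2 279.9  85.3]
[562.7 256.5  84. ] [562.5 256.6  84.6]
```

View pics/c3.png

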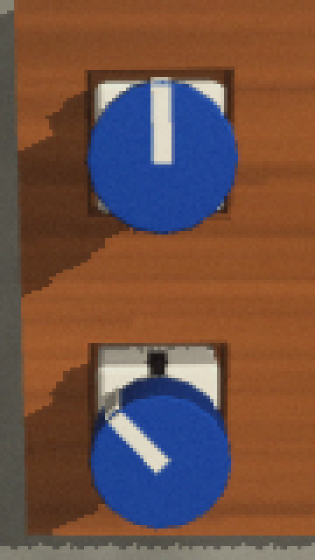

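```bash
cat >> h.py <<'E'
def cloud(z):
    v,u=np.mgrid[0:400,0:640]; K=z['K']; d=z['d']
    X=np.stack([(u-K[0,2])/K[0,0]*d,(v-K[1,2])/K[1,1]*d,d],-1)
    return (X-np.ravel(z['t']))@z['R']
def blue(z):
    i=z['im'].astype(int); return (i[...,2]>90)&(i[...,2]>1.6*i[...,0])&(i[...,2]>1.4*i[...,1])
def caps(z,c,r=35,zr=(75,95)):
    P=cloud(z); m=blue(z)&(np.linalg.norm(P[...,:2]-np.array(c),axis=-1)<r)&(P[...,2]>zr[0])&(P[...,2]<zr[1])
    q=P[m]; return ((q.min(0)+q.max(0))/2).round(1) if len(q) else None, len(q)
E
python3 -c "
from plan import *
for f in ['top0','scene0','w1']:
    z=load(f); print(f,[caps(z,c) for c in [(564,253),(485,277)]])
"
```

```text
top0 [(array([567.3, 253.8,  83.1]), 166), (array([486.3, 278.3,  82.6]), 173)]
scene0 [(array([566.8, 258.9,  80.6]), 184), (array([487.9, 284.1,  80.8]), 172)]
w1 [(array([565.2, 255.4,  80.8]), 1108), (array([484.9, 279.8,  83.9]), 1288)]
```

```bash
python3 -c "
from plan import *
plan([[565,255,120,2.845],[565,255,52,2.845]],100)"
```

```text
[100.0, -1.1, 0.2, 3.72, -0.0, 100.0, -2.21, 0.4, 7.44, -0.0, 100.0, -3.31, 0.6, 11.16, -0.0, 100.0, -4.41, 0.8, 14.88, -0.0, 100.0, -4.41, 0.8, 18.28, -0.0]
[100.0, -0.0, -0.0, 3.4, -0.0, 100.0, -0.0, -0.0, 3.4, -0.0, 100.0, -0.0, -0.0, 3.4, -0.0, 100.0, -0.0, -0.0, 3.4, -0.0, 100.0, -0.0, -0.0, 3.4, -0.0]
end [564.988 255.054  51.987   2.844]
```

>>> {"op": "arm_command", "data": {
  "series": [100, -1.1, 0.2, 3.7, 0, 100, -2.2, 0.4, 7.4, 0, 100, -3.3, 0.6, 11, 0, 100, -4.4, 0.8, 14.9, 0, 100, -4.4, 0.8, 18.3, 0]
}}

```text
clock: 3.12
eef_pos: [567.6, 252.4, 84.4]
tool_rot: [-3.14, 0.002, 2.84]
force: [1.0, 0.2, 0.3]
width: 85.3
gripper_force: 0.0
```

>>> {"op": "arm_command", "data": {
  "series": [100, 0, 0, 1.5, 0, 100, 0, 0, 2.5, 0, 100, 0, 0, 3.3, 0, 100, 0, 0, 3.4, 0, 60, 0, 0, 3.4, 0]
}}

```text
clock: 3.53
eef_pos: [565.8, 255.6, 53.2]
tool_rot: [3.141, 0.001, 2.845]
force: [-0.1, 0.6, -0.2]
width: 75.3
gripper_force: 0.0
```

>>> {"op": "arm_command", "data": {
  "series": [10, 0, 0, 0, 0, 10, 0, 0, 0, 0, 10, 0, 0, 0, 0, 10, 0, 0, 0, 0, 10, 0, 0, 0, 0]
}}

```text
clock: 3.95
eef_pos: [565.9, 255.8, 53.7]
tool_rot: [3.141, 0.002, 2.845]
force: [-0.2, -1.1, 6.3]
width: 38.5
gripper_force: 59.6
```

>>> {"op": "arm_command", "data": {
  "series": [10, 0, 0, 0, 0, 10, 0, 0, 0, 0, 10, 0, 0, 0, 0, 10, 0, 0, 0, 0, 10, 0, 0, 0, 0]
}}

```text
clock: 4.37
eef_pos: [565.9, 255.8, 53.7]
tool_rot: [3.141, 0.002, 2.845]
force: [-0.9, -0.4, 5.2]
width: 38.9
gripper_force: 59.6
```

```bash
python3 -c "
from plan import *
st()"
```

```text
4.37 [565.9 255.8  53.7] [3.141e+00 2.000e-03 2.845e+00] [-0.9 -0.4  5.2] [-0.17  0.16  0.02] 38.9 59.6 [-0.13  0.88 -0.58  1.72  0.67  0.74  0.22]
```

>>> {"op": "arm_command", "data": {
  "series": [10, 0, 0, 0, 7, 10, 0, 0, 0, 14, 10, 0, 0, 0, 21, 10, 0, 0, 0, 28, 10, 0, 0, 0, 35]
}}

```text
clock: 4.78
eef_pos: [566.0, 256.1, 53.7]
tool_rot: [3.139, 0.001, 2.229]
force: [-1.8, 0.2, 4.6]
width: 38.6
gripper_force: 59.6
```

```bash
python3 -c "
from plan import *
st()"
```

```text
4.78 [566.  256.1  53.7] [3.139e+00 1.000e-03 2.229e+00] [-1.8  0.2  4.6] [-0.1   0.11  0.09] 38.6 59.6 [-0.22  0.85 -0.42  1.73  0.51  0.68 -0.26]
```

>>> {"op": "arm_command", "data": {
  "series": [10, 0, 0, 0, 2, 10, 0, 0, 0, 4, 10, 0, 0, 0, 6, 10, 0, 0, 0, 8, 10, 0, 0, 0, 8]
}}

```text
clock: 5.2
eef_pos: [566.1, 256.0, 53.7]
tool_rot: [3.139, 0.001, 2.094]
force: [-0.4, -0.8, 5.9]
width: 38.5
gripper_force: 59.9
```

```bash
python3 -c "
from plan import *
st()"
```

```text
5.2 [566.1 256.   53.7] [3.139e+00 1.000e-03 2.094e+00] [-0.4 -0.8  5.9] [-0.17  0.02 -0.03] 38.5 59.9 [-0.24  0.84 -0.39  1.73  0.47  0.66 -0.36]
```

>>> {"op": "arm_command", "data": {
  "series": [10, 0, 0, 0, 2, 10, 0, 0, 0, 4, 10, 0, 0, 0, 6, 10, 0, 0, 0, 6, 10, 0, 0, 0, 6]
}}

```text
clock: 5.62
eef_pos: [565.9, 255.9, 53.7]
tool_rot: [3.14, 0.0, 1.991]
force: [-1.3, -1.3, 6.5]
width: 38.0
gripper_force: 60.1
```

```bash
python3 -c "
from plan import *
st()"
```

```text
5.62 [565.9 255.9  53.7] [3.14  0.    1.991] [-1.3 -1.3  6.5] [-0.21  0.07  0.09] 38.0 60.1 [-0.25  0.84 -0.36  1.73  0.44  0.65 -0.44]
```

>>> {"op": "arm_command", "data": {
  "series": [10, 0, 0, 0, 2, 10, 0, 0, 0, 4, 10, 0, 0, 0, 6, 10, 0, 0, 0, 6, 10, 0, 0, 0, 6]
}}

```text
clock: 6.03
eef_pos: [566.1, 255.1, 53.7]
tool_rot: [3.139, 0.003, 1.892]
force: [-0.3, -2.8, 7.2]
width: 38.3
gripper_force: 60.1
```

```bash
python3 -c "
from plan import *
st()"
```

```text
6.03 [566.1 255.1  53.7] [3.139e+00 3.000e-03 1.892e+00] [-0.3 -2.8  7.2] [-0.62 -0.08  1.64] 38.3 60.1 [-0.27  0.83 -0.33  1.73  0.41  0.65 -0.51]
```

>>> {"op": "arm_command", "data": {
  "series": [10, 0, 0, 0, 2, 10, 0, 0, 0, 4, 10, 0, 0, 0, 4, 10, 0, 0, 0, 4, 10, 0, 0, 0, 4]
}}

```text
clock: 6.45
eef_pos: [565.2, 254.9, 53.4]
tool_rot: [-3.141, 0.001, 1.816]
force: [-1.5, -2.6, 7.1]
width: 38.5
gripper_force: 61.5
```

```bash
python3 -c "
from plan import *
st(); snap('wrist','w2'); z=load('w2'); cv2.imwrite('pics/c4.png',cv2.resize(z['im'][150:400,200:440,::-1],None,fx=2.3,fy=2.3))"
```

```text
6.45 [565.2 254.9  53.4] [-3.141e+00  1.000e-03  1.816e+00] [-1.5 -2.6  7.1] [-0.47  0.5   0.  ] 38.5 61.5 [-0.28  0.83 -0.31  1.73  0.39  0.64 -0.57]
```

View pics/c4.png

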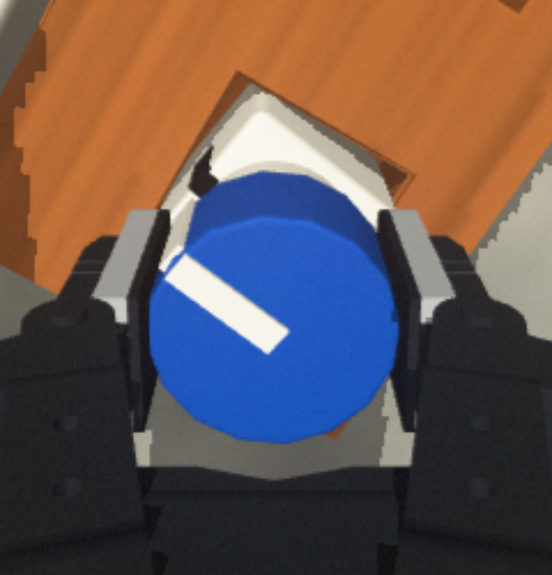

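>>> {"op": "arm_command", "data": {
  "series": [10, 0, 0, -3, 0, 10, 0, 0, -7, 0, 10, 0, 0, -11, 0, 10, 0, 0, -14.5, 0, 10, 0, 0, -14.5, 0]
}}

```text
clock: 6.92
eef_pos: [569.0, 258.4, 205.2]
tool_rot: [3.128, -0.004, 1.816]
force: [1.2, 0.7, -0.0]
width: 38.5
gripper_force: 63.4
```

```bash
python3 -c "
from plan import *
st(); snap('top','t1');z=load('t1'); b=np.array([570.7,-346.7])
P=cloud(z); r=np.linalg.norm(P[...,:2]-b,axis=-1); m=(abs(P[...,2]-44)<5)&(abs(r-75)<9); q=P[m]
A=np.c_[2*q[:,:2],np.ones(len(q))]; s=np.linalg.lstsq(A,(q[:,:2]**2).sum(1),rcond=None)[0]; print(s[:2],np.sqrt(s[2]+s[:2]@s[:2]))
i=z['im'].astype(int); m=(i[...,0]>110)&(i[...,0]>2.5*i[...,1])&(P[...,2]>25)&(P[...,2]<60)&(r<230); q=P[m]; print(q.mean(0),len(q))
plan([[450,130,200,1.6],[440,-100,200,1.1],[520,-310,200,.67]],10)
"
```

```text
6.92 [569.  258.4 205.2] [ 3.128 -0.004  1.816] [ 1.2  0.7 -0. ] [ 0.05 -0.08  0.06] 38.5 63.4 [-0.23  0.64 -0.4   1.63  0.3   0.92 -0.49]
[ 570.99222712 -346.44090074] 76.18161004782485
[ 474.15541726 -223.55223857   39.90324315] 254
[10.0, -1.9, -2.9, 0.04, 2.5, 10.0, -3.8, -5.8, 0.08, 4.9, 10.0, -5.7, -8.7, 0.11, 7.4, 10.0, -7.6, -11.6, 0.15, 9.9, 10.0, -9.5, -14.5, 0.19, 12.4]
[10.0, -3.82, -0.27, 0.0, 4.7, 10.0, -7.65, -0.55, 0.0, 9.5, 10.0, -11.48, -0.83, 0.0, 14.3, 10.0, -15.3, -1.1, 0.0, 19.1, 10.0, -19.13, -1.38, 0.0, 23.8]
[10.0, -3.61, 1.29, 0.0, 4.8, 10.0, -6.35, 3.85, 0.0, 8.9, 10.0, -9.09, 6.4, 0.0, 13.0, 10.0, -11.83, 8.96, 0.0, 17.1, 10.0, -14.57, 11.51, 0.0, 21.2]
[10.0, -1.63, 3.37, 0.0, 4.1, 10.0, -3.26, 6.75, 0.0, 8.3, 10.0, -3.26, 6.75, 0.0, 8.3, 10.0, -3.26, 6.75, 0.0, 8.3, 10.0, -3.26, 6.75, 0.0, 8.3]
end [ 519.999 -310.042  200.004    0.669]
```

>>> {"op": "arm_command", "data": {
  "series": [10, -1.9, -2.9, 0, 2.5, 10, -3.8, -5.8, 0, 5, 10, -5.7, -8.7, 0, 7.4, 10, -7.6, -11.6, 0, 10, 10, -9.5, -14.5, 0, 12.4]
}}

```text
clock: 7.38
eef_pos: [445.3, 126.8, 196.3]
tool_rot: [-3.14, 0.001, 1.598]
force: [0.0, 0.2, -0.4]
width: 38.5
gripper_force: 63.4
```

>>> {"op": "arm_command", "data": {
  "series": [10, -3.8, -0.3, 0, 4.7, 10, -7.6, -0.5, 0, 9.5, 10, -11.5, -0.8, 0, 14.3, 10, -15.3, -1.1, 0, 19, 10, -19, -1.4, 0, 23.8]
}}

```text
clock: 7.8
eef_pos: [437.6, -63.9, 196.6]
tool_rot: [-3.14, 0.001, 1.18]
force: [0.1, 0.5, -0.5]
width: 38.2
gripper_force: 63.5
```

>>> {"op": "arm_command", "data": {
  "series": [10, -3.6, 1.3, 0, 4.8, 10, -6.3, 3.8, 0, 9, 10, -9, 6.4, 0, 13, 10, -11.8, 9, 0, 17, 10, -14.6, 11.5, 0, 21.2]
}}

```text
clock: 8.22
eef_pos: [489.9, -242.2, 196.3]
tool_rot: [-3.14, 0.001, 0.811]
force: [1.1, 1.3, 0.3]
width: 38.3
gripper_force: 63.4
```

>>> {"op": "arm_command", "data": {
  "series": [10, -1.6, 3.4, 0, 4, 10, -3.3, 6.7, 0, 8.3, 10, -3.3, 6.7, 0, 8.3, 10, -3.3, 6.7, 0, 8.3, 10, -3.3, 6.7, 0, 8.3]
}}

```text
clock: 8.63
eef_pos: [515.4, -309.4, 195.9]
tool_rot: [-3.138, 0.001, 0.67]
force: [0.1, 0.2, -0.4]
width: 38.3
gripper_force: 63.6
```

```bash
python3 -c "
from plan import *
st(); snap('wrist','w3')"
```

```text
8.63 [ 515.4 -309.4  195.9] [-3.138e+00  1.000e-03  6.700e-01] [ 0.1  0.2 -0.4] [ 0.02  0.   -0.01] 38.3 63.6 [ 0.55  0.6  -0.08  1.69  0.06  0.86 -0.46]
```

View pics/w3.png

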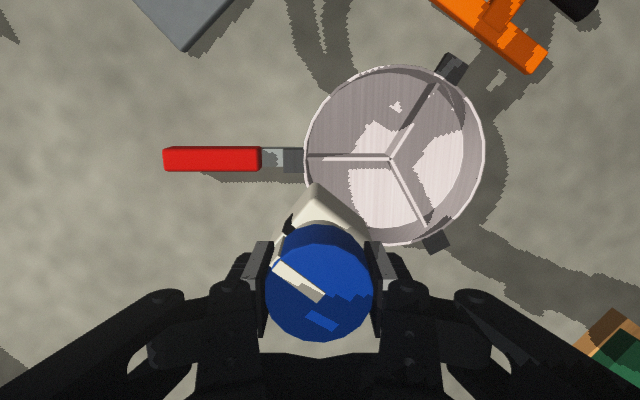

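```bash
python3 -c "
from plan import *
z=load('w3')
b=world(z,395,155,44); h=world(z,388,158,34); g=world(z,212,158,40)
print(b,h,g,np.linalg.norm((g-b)[:2]),np.arctan2(*(b-g)[1::-1]))
c=np.array([570.5,-346]);yaw=-.9
for k in (0,120,-120):
    a=yaw+np.radians(k); print(k,(c+41*np.array([np.cos(a),np.sin(a)])).round(1))
"
```

```text
[ 574.58500451 -343.42124701   44.        ] [ 569.11463078 -342.94118414   34.        ] [ 476.06509704 -224.19872108   40.        ] 154.66151058497059 -0.8801916817282606
0 [ 596.  -378.1]
120 [ 585.6 -307.9]
-120 [ 529.9 -352. ]
```

```bash
python3 -c "
from plan import *
plan([[530.5,-351.5,180,.67],[530.5,-351.5,75,.67],[530.5,-351.5,53,.67]],10,sp=32)"
```

```text
[10.0, -0.75, 2.13, 0.82, 0.0, 10.0, -1.49, 4.27, 1.63, 0.0, 10.0, -1.49, 4.27, 4.26, 0.0, 10.0, -1.49, 4.27, 6.88, 0.0, 10.0, -1.49, 4.27, 9.51, 0.0]
[10.0, -0.0, -0.0, 2.62, 0.0, 10.0, -0.0, -0.0, 4.82, 0.0, 10.0, -0.0, -0.0, 4.82, 0.0, 10.0, -0.0, -0.0, 4.82, 0.0, 10.0, -0.0, -0.0, 4.82, 0.0]
end [ 530.549 -351.493   53.008    0.671]
```

>>> {"op": "arm_command", "data": {
  "series": [10, -0.7, 2.1, 0.8, 0, 10, -1.5, 4.3, 1.6, 0, 10, -1.5, 4.3, 4.3, 0, 10, -1.5, 4.3, 6.9, 0, 10, -1.5, 4.3, 9.5, 0]
}}

```text
clock: 9.1
eef_pos: [531.4, -352.0, 101.6]
tool_rot: [-3.141, -0.001, 0.671]
force: [-0.6, 0.6, -1.5]
width: 38.6
gripper_force: 63.6
```

>>> {"op": "arm_command", "data": {
  "series": [10, 0, 0, 2, 0, 10, 0, 0, 3.5, 0, 10, 0, 0, 4.5, 0, 10, 0, 0, 4.7, 0, 10, 0, 0, 4.7, 0]
}}

```text
clock: 9.52
eef_pos: [531.2, -352.6, 55.1]
tool_rot: [-3.14, 0.0, 0.67]
force: [-0.4, -0.3, -0.2]
width: 38.4
gripper_force: 63.6
```

```bash
python3 -c "
from plan import *
st()"
```

```text
9.52 [ 531.2 -352.6   55.1] [-3.14  0.    0.67] [-0.4 -0.3 -0.2] [ 0.01 -0.04 -0.01] 38.4 63.6 [ 0.58  0.83 -0.07  1.68  0.08  0.63 -0.43]
```

>>> {"op": "arm_command", "data": {
  "series": [10, 0, 0, 0.1, 0, 10, 0, 0, 0.2, 0, 10, 0, 0, 0.3, 0, 10, 0, 0, 0.3, 0, 10, 0, 0, 0.3, 0]
}}

```text
clock: 9.93
eef_pos: [531.5, -353.8, 52.8]
tool_rot: [3.141, -0.0, 0.669]
force: [0.2, -0.5, -0.9]
width: 38.8
gripper_force: 63.6
```

>>> {"op": "arm_command", "data": {
  "series": [70, 0, 0, 0, 0, 70, 0, 0, 0, 0, 70, 0, 0, 0, 0, 70, 0, 0, 0, 0, 70, 0, 0, 0, 0]
}}

```text
clock: 10.35
eef_pos: [531.3, -353.7, 52.3]
tool_rot: [3.142, -0.0, 0.669]
force: [-0.2, 0.7, 0.6]
width: 59.8
gripper_force: 0.0
```

>>> {"op": "arm_command", "data": {
  "series": [70, 0, 0, -2, 0, 70, 0, 0, -5, 0, 70, 0, 0, -9, 0, 70, 0, 0, -13, 0, 70, 0, 0, -14.5, 0]
}}

```text
clock: 10.77
eef_pos: [533.8, -355.2, 203.2]
tool_rot: [3.133, -0.003, 0.669]
force: [0.4, -0.9, 0.6]
width: 59.4
gripper_force: 0.0
```

```bash
python3 -c "
from plan import *
st(); snap('wrist','w4');s=monitor.read_state()
z=load('w4')
for c in ((531,-352),): print(caps(z,c,40,(70,95)))
plan([[440,-100,200,1.2],[435,130,200,1.9],[485.5,279.5,130,2.845],[485.5,279.5,75,2.845],[485.5,279.5,52,2.845]],100)"
```

```text
10.77 [ 533.8 -355.2  203.2] [ 3.133e+00 -3.000e-03  6.690e-01] [ 0.4 -0.9  0.6] [-0.03 -0.01  0.04] 59.4 0.0 [ 0.59  0.64 -0.08  1.58  0.06  0.91 -0.41]
(array([ 531.6, -353.6,   77.2]), 1784)
[100.0, 1.2, -3.7, 0.06, -4.3, 100.0, 2.41, -7.4, 0.13, -8.7, 100.0, 3.61, -11.11, 0.19, -13.0, 100.0, 4.82, -14.81, 0.25, -17.4, 100.0, 6.02, -18.51, 0.32, -21.7]
[100.0, 2.49, -3.0, 0.06, -4.4, 100.0, 4.98, -5.99, 0.12, -8.7, 100.0, 8.26, -7.98, 0.12, -15.4, 100.0, 11.54, -9.97, 0.12, -22.1, 100.0, 14.82, -11.95, 0.12, -28.8]
[100.0, 3.83, -0.17, 0.0, -6.7, 100.0, 7.66, -0.33, 0.0, -13.4, 100.0, 11.49, -0.49, 0.0, -20.0, 100.0, 13.37, 0.1, 0.88, -26.8, 100.0, 15.25, 0.69, 1.75, -33.6]
[100.0, 1.24, 1.54, 0.88, -6.8, 100.0, 2.48, 3.07, 1.75, -13.5, 100.0, 3.72, 4.61, 2.63, -20.3, 100.0, 4.96, 6.14, 3.5, -27.1, 100.0, 6.2, 7.68, 4.38, -33.8]
[100.0, 0.18, 1.96, 0.87, -6.8, 100.0, 0.18, 1.96, 3.62, -6.8, 100.0, 0.18, 1.96, 6.37, -6.8, 100.0, 0.18, 1.96, 8.67, -6.8, 100.0, 0.18, 1.96, 8.67, -6.8]
end [485.474 279.51   52.05    2.845]
```

View pics/w4.png

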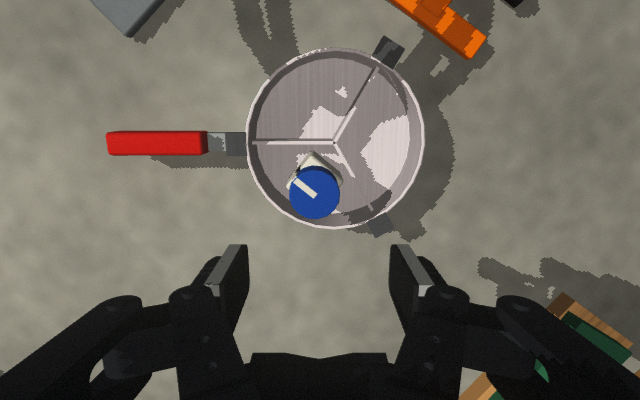

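>>> {"op": "arm_command", "data": {
  "series": [100, 1.2, -3.7, 0, -4.3, 100, 2.4, -7.4, 0, -8.7, 100, 3.6, -11.1, 0, -13, 100, 4.8, -14.8, 0, -17.4, 100, 6, -18.5, 0, -21.7]
}}

```text
clock: 11.23
eef_pos: [462.5, -169.7, 197.2]
tool_rot: [-3.142, -0.0, 1.051]
force: [0.9, 0.1, 0.0]
width: 85.5
gripper_force: 0.0
```

>>> {"op": "arm_command", "data": {
  "series": [100, 2.5, -3, 0, -4.4, 100, 5, -6, 0, -8.7, 100, 8.3, -8, 0, -15.4, 100, 11.5, -10, 0, -22, 100, 14.8, -12, 0, -28.8]
}}

```text
clock: 11.65
eef_pos: [432.9, 18.2, 197.4]
tool_rot: [3.141, 0.0, 1.555]
force: [0.7, -0.8, -0.3]
width: 85.9
gripper_force: 0.0
```

>>> {"op": "arm_command", "data": {
  "series": [100, 3.8, -0.2, 0, -6.7, 100, 7.7, -0.3, 0, -13.4, 100, 11.5, -0.5, 0, -20, 100, 13.4, 0.1, 0.9, -26.8, 100, 15.3, 0.7, 1.7, -33.6]
}}

```text
clock: 12.07
eef_pos: [443.5, 172.2, 180.4]
tool_rot: [3.14, -0.0, 2.146]
force: [0.5, -0.6, 1.1]
width: 85.2
gripper_force: 0.0
```

>>> {"op": "arm_command", "data": {
  "series": [100, 1.2, 1.5, 0.9, -6.8, 100, 2.5, 3.1, 1.8, -13.5, 100, 3.7, 4.6, 2.6, -20.3, 100, 5, 6.1, 3.5, -27, 100, 6.2, 7.7, 4.4, -33.8]
}}

```text
clock: 12.48
eef_pos: [475.4, 264.1, 135.6]
tool_rot: [-3.141, -0.0, 2.733]
force: [-0.4, 0.3, 1.5]
width: 85.1
gripper_force: 0.0
```

```bash
python3 -c "
from plan import *
st()
plan([[485.5,279.5,130,2.845],[485.5,279.5,75,2.845],[485.5,279.5,52,2.845]],100,sp=30)"
```

```text
12.48 [475.4 264.1 135.6] [-3.141 -0.     2.733] [-0.4  0.3  1.5] [-0.03 -0.01 -0.01] 85.1 0.0 [-0.17  0.67 -0.6   1.9   0.55  0.74  0.08]
[100.0, -0.31, 1.81, 0.56, -6.4, 100.0, -0.31, 1.81, 3.31, -6.4, 100.0, -0.31, 1.81, 6.06, -6.4, 100.0, -0.31, 1.81, 8.36, -6.4, 100.0, -0.31, 1.81, 8.36, -6.4]
end [485.453 279.48   52.035   2.844]
```

Descend, grip, then tighten until the torque rises.

>>> {"op": "arm_command", "data": {
  "series": [100, -0.3, 1.8, 0.5, -6.4, 100, -0.3, 1.8, 3, -6.4, 100, -0.3, 1.8, 6, -6.4, 100, -0.3, 1.8, 8.2, -6.4, 100, -0.3, 1.8, 8.3, -6.4]
}}

```text
clock: 12.9
eef_pos: [483.0, 276.4, 49.3]
tool_rot: [-3.135, -0.005, 2.839]
force: [-0.2, 0.1, 0.4]
width: 85.4
gripper_force: 0.0
```

>>> {"op": "arm_command", "data": {
  "series": [10, 0, 0, 0, 0, 10, 0, 0, 0, 0, 10, 0, 0, 0, 0, 10, 0, 0, 0, 0, 10, 0, 0, 0, 0]
}}

```text
clock: 13.32
eef_pos: [486.5, 279.1, 55.1]
tool_rot: [3.14, 0.002, 2.838]
force: [-0.7, -0.9, 6.0]
width: 38.6
gripper_force: 59.8
```

>>> {"op": "arm_command", "data": {
  "series": [10, 0, 0, 0, 0, 10, 0, 0, 0, 0, 10, 0, 0, 0, 0, 10, 0, 0, 0, 0, 10, 0, 0, 0, 0]
}}

```text
clock: 13.73
eef_pos: [486.5, 279.1, 55.1]
tool_rot: [3.14, 0.002, 2.838]
force: [-0.9, 0.3, 6.5]
width: 38.5
gripper_force: 59.8
```

>>> {"op": "arm_command", "data": {
  "series": [10, 0, 0, 0, 2, 10, 0, 0, 0, 4, 10, 0, 0, 0, 6, 10, 0, 0, 0, 6, 10, 0, 0, 0, 6]
}}

```text
clock: 14.15
eef_pos: [486.5, 279.5, 55.1]
tool_rot: [3.139, 0.002, 2.733]
force: [-0.1, -0.6, 5.6]
width: 38.6
gripper_force: 59.7
```

```bash
python3 -c "
from plan import *
st()"
```

```text
14.15 [486.5 279.5  55.1] [3.139e+00 2.000e-03 2.733e+00] [-0.1 -0.6  5.6] [ 0.07  0.11 -0.03] 38.6 59.7 [-0.25  0.8  -0.5   1.9   0.66  0.61 -0.02]
```

>>> {"op": "arm_command", "data": {
  "series": [10, 0, 0, 0, 2, 10, 0, 0, 0, 4, 10, 0, 0, 0, 5, 10, 0, 0, 0, 5, 10, 0, 0, 0, 5]
}}

```text
clock: 14.57
eef_pos: [486.3, 278.8, 55.1]
tool_rot: [3.14, 0.002, 2.647]
force: [-1.2, -1.8, 6.5]
width: 38.7
gripper_force: 59.6
```

```bash
python3 -c "
from plan import *
st()"
```

```text
14.57 [486.3 278.8  55.1] [3.140e+00 2.000e-03 2.647e+00] [-1.2 -1.8  6.5] [-0.22  0.15  0.3 ] 38.7 59.6 [-0.27  0.8  -0.48  1.9   0.63  0.6  -0.08]
```

>>> {"op": "arm_command", "data": {
  "series": [10, 0, 0, 0, 1, 10, 0, 0, 0, 2, 10, 0, 0, 0, 3, 10, 0, 0, 0, 4, 10, 0, 0, 0, 4]
}}

```text
clock: 14.98
eef_pos: [487.1, 277.9, 55.0]
tool_rot: [3.14, 0.003, 2.577]
force: [1.0, -2.5, 6.4]
width: 38.1
gripper_force: 60.5
```

```bash
python3 -c "
from plan import *
st()"
```

```text
14.98 [487.1 277.9  55. ] [3.140e+00 3.000e-03 2.577e+00] [ 1.  -2.5  6.4] [-0.61 -0.22  0.31] 38.1 60.5 [-0.28  0.8  -0.46  1.9   0.61  0.59 -0.13]
```

>>> {"op": "arm_command", "data": {
  "series": [10, 0, 0, -3, 0, 10, 0, 0, -7, 0, 10, 0, 0, -11, 0, 10, 0, 0, -14.2, 0, 10, 0, 0, -14.2, 0]
}}

```text
clock: 15.4
eef_pos: [488.7, 281.6, 202.6]
tool_rot: [3.13, 0.006, 2.576]
force: [0.7, 0.7, 0.2]
width: 38.4
gripper_force: 63.7
```

```bash
python3 -c "
from plan import *
st(); snap('wrist','w5'); s=monitor.read_state()
z=load('w5'); cv2.imwrite('pics/c5.png',cv2.resize(z['im'][150:400,200:440,::-1],None,fx=2.,fy=2.))
plan([[440,130,200,1.9],[440,-80,200,1.1],[520,-270,200,.67]],10,start=[486,279,196,s['tool_rot'][2]])"
```

```text
15.4 [488.7 281.6 202.6] [3.13  0.006 2.576] [0.7 0.7 0.2] [ 0.07 -0.06 -0.02] 38.4 63.7 [-0.17  0.6  -0.62  1.79  0.44  0.88  0.01]
[10.0, -0.68, -2.51, -0.07, 6.5, 10.0, -1.37, -5.02, -0.13, 12.9, 10.0, -2.05, -7.52, -0.2, 19.4, 10.0, -2.73, -10.03, -0.27, 25.8, 10.0, -3.42, -12.54, -0.33, 32.3]
[10.0, -1.91, -1.75, -0.07, 6.4, 10.0, -4.63, -3.04, -0.07, 13.0, 10.0, -7.34, -4.32, -0.07, 19.5, 10.0, -10.05, -5.6, -0.07, 26.1, 10.0, -12.76, -6.88, -0.07, 32.6]
[10.0, -2.98, 0.38, -0.0, 6.6, 10.0, -5.95, 0.76, -0.0, 13.1, 10.0, -8.93, 1.14, -0.0, 19.7, 10.0, -11.9, 2.87, -0.0, 23.8, 10.0, -14.87, 4.59, -0.0, 27.9]
[10.0, -1.82, 2.92, -0.0, 4.1, 10.0, -3.64, 5.84, -0.0, 8.2, 10.0, -5.46, 8.75, -0.0, 12.3, 10.0, -7.28, 11.67, -0.0, 16.4, 10.0, -7.28, 11.67, -0.0, 16.4]
end [ 520.011 -270.054  200.       0.67 ]
```

View pics/c5.png

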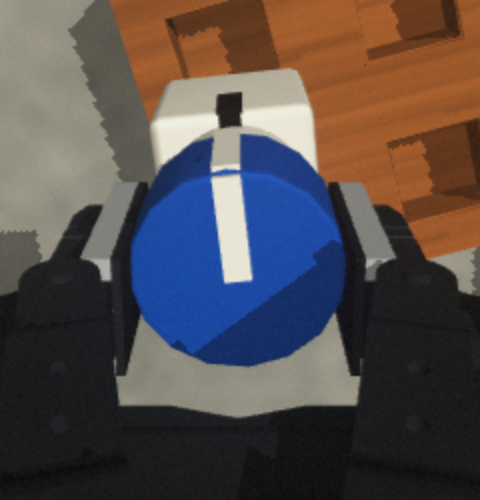

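>>> {"op": "arm_command", "data": {
  "series": [10, -0.7, -2.5, 0, 6.5, 10, -1.4, -5, 0, 13, 10, -2, -7.5, 0, 19.4, 10, -2.7, -10, 0, 25.8, 10, -3.4, -12.5, 0, 32.3]
}}

```text
clock: 15.87
eef_pos: [446.0, 153.1, 194.6]
tool_rot: [-3.14, 0.0, 2.007]
force: [0.9, 0.7, -0.3]
width: 38.3
gripper_force: 63.7
```

>>> {"op": "arm_command", "data": {
  "series": [10, -1.9, -1.7, 0, 6.4, 10, -4.6, -3, 0, 13, 10, -7.3, -4.3, 0, 19.5, 10, -10, -5.6, 0, 26, 10, -12.8, -6.9, 0, 32.6]
}}

```text
clock: 16.28
eef_pos: [438.6, 8.1, 194.8]
tool_rot: [-3.14, 0.0, 1.439]
force: [0.7, 0.3, -1.1]
width: 38.6
gripper_force: 63.7
```

>>> {"op": "arm_command", "data": {
  "series": [10, -3, 0.4, 0, 6.6, 10, -6, 0.8, 0, 13, 10, -8.9, 1.1, 0, 19.7, 10, -11.9, 2.9, 0, 23.8, 10, -14.9, 4.6, 0, 27.9]
}}

```text
clock: 16.7
eef_pos: [465.3, -145.5, 194.8]
tool_rot: [-3.14, 0.001, 0.953]
force: [0.9, 0.5, -0.5]
width: 38.4
gripper_force: 63.8
```

>>> {"op": "arm_command", "data": {
  "series": [10, -1.8, 2.9, 0, 4, 10, -3.6, 5.8, 0, 8.2, 10, -5.5, 8.8, 0, 12.3, 10, -7.3, 11.7, 0, 16.4, 10, -7.3, 11.7, 0, 16.4]
}}

```text
clock: 17.12
eef_pos: [520.7, -279.5, 194.4]
tool_rot: [3.136, 0.002, 0.66]
force: [-0.3, -1.1, -0.7]
width: 38.3
gripper_force: 64.1
```

```bash
cat >> plan.py <<'E'
def basket(fn,b=(571,-346),zz=0):
    z=load(fn); P=cloud(z); b=np.array(b,float)
    for _ in range(3):
        r=np.linalg.norm(P[...,:2]-b,axis=-1); m=(abs(P[...,2]-44-zz)<6)&(abs(r-75)<12)&~blue(z); q=P[m]
        A=np.c_[2*q[:,:2],np.ones(len(q))]; s=np.linalg.lstsq(A,(q[:,:2]**2).sum(1),rcond=None)[0]; b=s[:2]
    i=z['im'].astype(int); m=(i[...,0]>110)&(i[...,0]>2.5*i[...,1])&(P[...,2]>25+zz)&(P[...,2]<60+zz)&(r<230); q=P[m]
    g=(q.min(0)+q.max(0))/2 if len(q) else np.zeros(3); g2=q.mean(0)
    print(fn,'c',b.round(1),'rad',np.sqrt(s[2]+b@b).round(1),'grip',g2.round(1),len(q),'d',np.linalg.norm(g2[:2]-b).round(1),'yaw',np.arctan2(*(b-g2[:2])[::-1]).round(3))
E
python3 -c "
from plan import *
st(); snap('wrist','w6'); snap('top','t2'); snap('scene','s2')
for f in('w4','w6','t1','t2','scene0','s2'):basket(f)
plan([[587,-307.5,180,.67],[587,-307.5,75,.67],[587,-307.5,54.5,.67]],10,sp=32)"
```

```text
17.12 [ 520.7 -279.5  194.4] [3.136e+00 2.000e-03 6.600e-01] [-0.3 -1.1 -0.7] [-0.05 -0.   -0.03] 38.3 64.1 [ 0.49  0.58 -0.08  1.73  0.07  0.83 -0.53]
w4 c [ 570.1 -345.1] rad 76.5 grip [ 474.  -223.6   39.7] 2147 d 155.0 yaw -0.901
w6 c [ 569.6 -344.5] rad 76.8 grip [ 474.8 -222.8   38.9] 2306 d 154.4 yaw -0.909
t1 c [ 571.  -345.9] rad 76.9 grip [ 474.2 -223.6   39.9] 254 d 156.0 yaw -0.902
t2 c [ 581.6 -341.4] rad 70.0 grip [ 474.1 -223.6   39.8] 252 d 159.5 yaw -0.832
scene0 c [ 571.5 -340.7] rad 76.6 grip [ 477.8 -215.4   34.5] 160 d 156.5 yaw -0.929
s2 c [ 571.  -340.3] rad 76.7 grip [ 478.1 -215.6   34.7] 155 d 155.5 yaw -0.93
[10.0, 1.01, 2.37, 0.47, 0.0, 10.0, 2.03, 4.75, 0.94, 0.0, 10.0, 3.04, 7.12, 1.42, 0.0, 10.0, 3.04, 7.12, 4.04, 0.0, 10.0, 3.04, 7.12, 6.67, 0.0]
[10.0, -0.0, -0.0, 2.62, 0.0, 10.0, -0.0, -0.0, 5.25, 0.0, 10.0, -0.0, -0.0, 7.3, 0.0, 10.0, -0.0, -0.0, 7.3, 0.0, 10.0, -0.0, -0.0, 7.3, 0.0]
end [ 587.004 -307.499   54.461    0.671]
```

>>> {"op": "arm_command", "data": {
  "series": [10, 1, 2.3, 0.5, 0, 10, 2, 4.7, 0.9, 0, 10, 2.9, 7, 1.4, 0, 10, 2.9, 7, 4, 0, 10, 2.9, 7, 6.6, 0]
}}

```text
clock: 17.68
eef_pos: [588.1, -306.9, 129.4]
tool_rot: [3.139, -0.002, 0.673]
force: [-1.2, 0.5, -1.2]
width: 38.7
gripper_force: 64.1
```

>>> {"op": "arm_command", "data": {
  "series": [10, 0, 0, 2.6, 0, 10, 0, 0, 5, 0, 10, 0, 0, 6.5, 0, 10, 0, 0, 7, 0, 10, 0, 0, 7.2, 0]
}}

```text
clock: 18.1
eef_pos: [585.3, -305.9, 56.1]
tool_rot: [-3.138, 0.001, 0.673]
force: [0.1, -0.2, 0.1]
width: 38.6
gripper_force: 64.1
```

>>> {"op": "arm_command", "data": {
  "series": [10, 0, 0, 0.1, 0, 10, 0, 0, 0.2, 0, 10, 0, 0, 0.3, 0, 10, 0, 0, 0.3, 0, 10, 0, 0, 0.3, 0]
}}

```text
clock: 18.52
eef_pos: [586.6, -308.2, 55.1]
tool_rot: [3.141, -0.001, 0.671]
force: [0.2, -0.6, -0.7]
width: 38.8
gripper_force: 64.1
```

```bash
python3 -c "
from plan import *
st()"
```

```text
18.52 [ 586.6 -308.2   55.1] [ 3.141e+00 -1.000e-03  6.710e-01] [ 0.2 -0.6 -0.7] [ 0.05 -0.04 -0.01] 38.8 64.1 [ 0.48  0.86 -0.07  1.61  0.09  0.68 -0.53]
```

>>> {"op": "arm_command", "data": {
  "series": [10, 0, 0, 0.1, 0, 10, 0, 0, 0.2, 0, 10, 0, 0, 0.2, 0, 60, 0, 0, 0.2, 0, 70, 0, 0, 0.2, 0]
}}

```text
clock: 18.93
eef_pos: [586.2, -308.0, 52.3]
tool_rot: [3.142, 0.0, 0.671]
force: [0.4, -0.2, -0.2]
width: 59.5
gripper_force: 0.0
```

>>> {"op": "arm_command", "data": {
  "series": [70, 0, 0, 0, 0, 70, 0, 0, 0, 0, 70, 0, 0, 0, 0, 70, 0, 0, 0, 0, 70, 0, 0, -1, 0]
}}

```text
clock: 19.35
eef_pos: [584.8, -307.2, 60.7]
tool_rot: [-3.138, 0.002, 0.671]
force: [-0.1, 0.1, -0.0]
width: 60.1
gripper_force: 0.0
```

>>> {"op": "arm_command", "data": {
  "series": [70, 0, 0, -2, 0, 70, 0, 0, -5, 0, 70, 0, 0, -9, 0, 70, 0, 0, -13, 0, 70, 0, 0, -13.5, 0]
}}

```text
clock: 19.77
eef_pos: [590.4, -309.9, 206.2]
tool_rot: [3.129, -0.006, 0.67]
force: [1.9, -0.4, 1.2]
width: 59.8
gripper_force: 0.0
```

```bash
python3 -c "
from plan import *
st(); snap('wrist','w7'); basket('w7'); z=load('w7')
print(caps(z,(586,-308),40,(70,95)),caps(z,(531,-353),40,(70,95)))
plan([[474.2,-223.5,160,2.24]],100,sp=30)"
```

```text
19.77 [ 590.4 -309.9  206.2] [ 3.129 -0.006  0.67 ] [ 1.9 -0.4  1.2] [-0.04 -0.1  -0.  ] 59.8 0.0 [ 0.49  0.67 -0.09  1.51  0.07  0.95 -0.51]
w7 c [ 570.2 -345.9] rad 76.5 grip [ 475.3 -222.6   38.6] 2092 d 155.6 yaw -0.915
(array([ 589.7, -305.3,   79. ]), 1722) (array([ 531.5, -353.3,   77.3]), 1498)
[100.0, -0.28, -1.07, 0.34, -6.9, 100.0, -0.57, -2.14, 0.68, -13.8, 100.0, -0.85, -3.21, 1.02, -20.8, 100.0, -1.14, -4.28, 1.36, -27.7, 100.0, -1.42, -5.35, 1.7, -34.6]
[100.0, 0.37, -1.04, 0.34, -6.9, 100.0, 0.75, -2.09, 0.68, -13.8, 100.0, 1.12, -3.13, 1.02, -20.7, 100.0, 1.49, -4.17, 1.36, -27.7, 100.0, 1.87, -5.21, 1.7, -34.6]
[100.0, 0.9, -0.65, 0.34, -6.9, 100.0, 1.8, -1.3, 0.68, -13.8, 100.0, 2.7, -1.94, 1.02, -20.7, 100.0, 2.7, -1.94, 1.02, -20.7, 100.0, 2.7, -1.94, 1.02, -20.7]
end [ 474.22  -223.479  160.016    2.24 ]
```

View pics/w7.png

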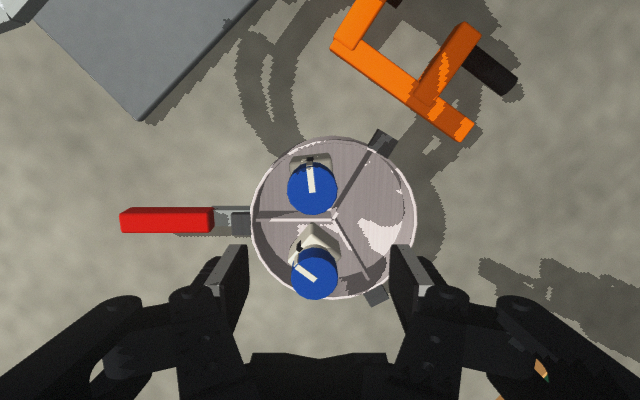

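>>> {"op": "arm_command", "data": {
  "series": [100, -0.3, -1, 0.3, -6.9, 100, -0.6, -2.1, 0.6, -13.8, 100, -0.8, -3.2, 0.8, -20.8, 100, -1.1, -4.3, 1, -27.7, 100, -1.4, -5.3, 1.3, -34.6]
}}

```text
clock: 20.23
eef_pos: [541.4, -274.4, 183.9]
tool_rot: [-3.141, -0.0, 1.281]
force: [0.4, -0.4, 0.1]
width: 85.2
gripper_force: 0.0
```

>>> {"op": "arm_command", "data": {
  "series": [100, 0.4, -1, 0.3, -6.9, 100, 0.7, -2.1, 0.7, -13.8, 100, 1.1, -3.1, 1, -20.7, 100, 1.5, -4.2, 1.4, -27.7, 100, 1.9, -5.2, 1.7, -34.6]
}}

```text
clock: 20.65
eef_pos: [496.9, -241.2, 166.7]
tool_rot: [-3.14, -0.001, 1.884]
force: [-0.7, 0.9, 0.5]
width: 85.5
gripper_force: 0.0
```

>>> {"op": "arm_command", "data": {
  "series": [100, 0.9, -0.6, 0.3, -6.9, 100, 1.8, -1.3, 0.7, -13.8, 100, 2.7, -1.9, 1, -20.7, 100, 2.7, -1.9, 1, -20.7, 100, 2.7, -1.9, 1, -20.7]
}}

```text
clock: 21.07
eef_pos: [471.4, -221.8, 157.1]
tool_rot: [-3.141, -0.001, 2.237]
force: [-0.1, -0.4, 0.4]
width: 85.5
gripper_force: 0.0
```

```bash
python3 -c "
from plan import *
st(); snap('top','t3'); basket('t3')
plan([[474.2,-223.5,40,2.24],[474.2,-223.5,8,2.24]],100,sp=25)"
```

```text
21.07 [ 471.4 -221.8  157.1] [-3.141e+00 -1.000e-03  2.237e+00] [-0.1 -0.4  0.4] [-0.02 -0.03 -0.02] 85.5 0.0 [ 0.73  0.59 -0.51  1.94  0.43  0.72  0.63]
t3 c [ 571.7 -348.6] rad 76.1 grip [ 462.2 -207.5   39.5] 126 d 178.6 yaw -0.911
[100.0, -0.04, 0.02, 2.35, -0.0, 100.0, -0.09, 0.03, 4.69, -0.1, 100.0, -0.13, 0.05, 7.04, -0.1, 100.0, -0.18, 0.06, 9.39, -0.2, 100.0, -0.22, 0.08, 11.73, -0.2]
[100.0, -0.0, -0.0, 1.6, -0.0, 100.0, -0.0, -0.0, 3.2, -0.0, 100.0, -0.0, -0.0, 3.2, -0.0, 100.0, -0.0, -0.0, 3.2, -0.0, 100.0, -0.0, -0.0, 3.2, -0.0]
end [ 474.178 -223.455    8.031    2.24 ]
```

>>> {"op": "arm_command", "data": {
  "series": [100, -0.1, 0, 2.4, 0, 100, -0.1, 0, 4.7, 0, 100, -0.2, 0, 7, 0, 100, -0.2, 0, 9.4, 0, 100, -0.2, 0, 11.7, 0]
}}

```text
clock: 21.53
eef_pos: [474.2, -224.2, 39.3]
tool_rot: [3.141, 0.002, 2.236]
force: [0.9, -0.4, 0.5]
width: 85.1
gripper_force: 0.0
```

>>> {"op": "arm_command", "data": {
  "series": [100, 0, 0, 1, 0, 100, 0, 0, 2, 0, 100, 0, 0, 2.6, 0, 100, 0, 0, 3, 0, 100, 0, 0, 3, 0]
}}

```text
clock: 21.95
eef_pos: [473.4, -223.5, 10.3]
tool_rot: [3.142, 0.0, 2.239]
force: [-0.7, 0.3, 0.8]
width: 85.4
gripper_force: 0.0
```

>>> {"op": "arm_command", "data": {
  "series": [100, 0, 0, 0.1, 0, 0, 0, 0, 0.1, 0, 0, 0, 0, 0.1, 0, 0, 0, 0, 0.1, 0, 0, 0, 0, 0.1, 0]
}}

```text
clock: 22.37
eef_pos: [473.3, -223.5, 9.7]
tool_rot: [3.141, 0.001, 2.239]
force: [0.1, -0.5, -0.1]
width: 38.6
gripper_force: 0.0
```

>>> {"op": "arm_command", "data": {
  "series": [0, 0, 0, 0, 0, 0, 0, 0, 0, 0, 0, 0, 0, 0, 0, 0, 0, 0, 0, 0, 0, 0, 0, 0, 0]
}}

```text
clock: 22.78
eef_pos: [473.1, -223.5, 9.5]
tool_rot: [-3.142, 0.0, 2.239]
force: [-1.3, 0.4, 3.8]
width: 19.2
gripper_force: 59.9
```

```bash
python3 -c "
from plan import *
st()"
```

```text
22.78 [ 473.1 -223.5    9.5] [-3.142  0.     2.239] [-1.3  0.4  3.8] [-0.09  0.13 -0.07] 19.2 59.9 [ 0.59  0.82 -0.31  2.01  0.62  0.4   0.46]
```

>>> {"op": "arm_command", "data": {
  "series": [0, 0, 0, -0.7, 0, 0, 0, 0, -1.5, 0, 0, 0, 0, -2.5, 0, 0, 0, 0, -3.5, 0, 0, 0, 0, -4, 0]
}}

```text
clock: 23.2
eef_pos: [473.6, -223.5, 50.9]
tool_rot: [3.141, 0.001, 2.24]
force: [0.6, 0.3, -4.8]
width: 19.1
gripper_force: 59.1
```

>>> {"op": "arm_command", "data": {
  "series": [0, 0, 0, 0, 0, 0, 0, 0, 0, 0, 0, 0, 0, 0, 0, 0, 0, 0, 0, 0, 0, 0, 0, 0, 0]
}}

```text
clock: 23.62
eef_pos: [472.8, -223.2, 48.9]
tool_rot: [-3.141, -0.001, 2.24]
force: [0.1, 0.1, -3.8]
width: 19.2
gripper_force: 59.1
```

```bash
cat >> plan.py <<'E'
def rimplane(fn,b,z0):
    z=load(fn);P=cloud(z); b=np.array(b,float)
    for _ in range(3):
        r=np.linalg.norm(P[...,:2]-b,axis=-1); q=P[(abs(r-75.5)<4)&(abs(P[...,2]-z0)<22)&~blue(z)]
        hi=q[q[:,2]>np.median(q[:,2])-25]
        A=np.c_[hi[:,:2]-b,np.ones(len(hi))]; s=np.linalg.lstsq(A,hi[:,2],rcond=None)[0]
        for _ in range(5):
            e=hi[:,2]-A@s; k=abs(e)<6; s=np.linalg.lstsq(A[k],hi[k,2],rcond=None)[0]
        k2=abs(hi[:,2]-A@s)<5; q=hi[k2]; C=np.c_[2*q[:,:2],np.ones(len(q))]; c=np.linalg.lstsq(C,(q[:,:2]**2).sum(1),rcond=None)[0]; 
    print(fn,'tilt x,y',s[:2].round(3),'z',s[2].round(1),'n',k.sum(),'centre',c[:2].round(1),'r',np.sqrt(c[2]+c[:2]@c[:2]).round(1))
E
python3 -c "
from plan import *
st(); snap('top','t4'); snap('scene','s4')
for f in('t2','t3','scene0'): rimplane(f,(570.3,-345.4),44)
for f in('t4','s4'): rimplane(f,(570.3,-345.4),80)
"
```

```text
23.62 [ 472.8 -223.2   48.9] [-3.141e+00 -1.000e-03  2.240e+00] [ 0.1  0.1 -3.8] [0.41 0.34 0.  ] 19.2 59.1 [ 0.63  0.76 -0.37  2.    0.57  0.48  0.51]
t2 tilt x,y [0.02 0.01] z 42.1 n 139 centre [ 571.8 -345.9] r 74.6
t3 tilt x,y [0.027 0.016] z 41.7 n 242 centre [ 571.2 -346.3] r 75.1
scene0 tilt x,y [ 0.06  -0.059] z 34.9 n 141 centre [ 570.6 -343.1] r 75.5
t4 tilt x,y [0.002 0.025] z 79.8 n 296 centre [ 571.  -345.9] r 75.2
s4 tilt x,y [-0.005  0.024] z 76.1 n 138 centre [ 570.4 -342.8] r 75.4
```

```bash
python3 -c "
from plan import *
for f in('top0','t4','scene0','s4'):
    z=load(f);P=cloud(z);i=z['im'].astype(int)
    yel=(i[...,0]>130)&(i[...,1]>90)&(i[...,2]<90)
    r=np.linalg.norm(P[...,:2]-[634,-65],axis=-1)
    m=(P[...,2]>212)&(P[...,2]<234)&(r>75)&(r<112)&(blue(z)|yel); q=P[m]
    c=np.array([634.,-65]); 
    # mid-radius fit by angle bins
    for _ in range(3):
        d=q[:,:2]-c; a=np.arctan2(d[:,1],d[:,0]); rr=np.hypot(*d.T); k=((a+np.pi)/(2*np.pi)*72).astype(int)%72
        pts=[]
        for j in range(72):
            s=k==j
            if s.sum()>5: t=-np.pi+(j+.5)*2*np.pi/72; R=(np.percentile(rr[s],3)+np.percentile(rr[s],97))/2; pts.append(c+R*np.array([np.cos(t),np.sin(t)]))
        pts=np.array(pts); A=np.c_[2*pts,np.ones(len(pts))]; s=np.linalg.lstsq(A,(pts**2).sum(1),rcond=None)[0]; c=s[:2]
    y=P[m&yel]; a=np.degrees(np.arctan2(y[:,1]-c[1],y[:,0]-c[0]))
    out=[round(float(np.mean([x for x in ((a-t+180)%360-180) if abs(x)<30])),2) for t in (100,-20,-140)]
    print(f,c.round(1),np.sqrt(s[2]+c@c).round(1),'z',q[:,2].mean().round(1),'yaw deg',out,len(pts))
"
```

```text
top0 [633.9 -64.7] 91.5 z 226.4 yaw deg [-8.65, -9.16, -9.91] 72
t4 [633.9 -64.6] 91.4 z 226.5 yaw deg [-8.62, -9.13, -9.63] 72
scene0 [634.6 -59. ] 91.3 z 224.3 yaw deg [-6.41, -10.27, -8.47] 53
s4 [634.6 -59.3] 91.3 z 224.1 yaw deg [-6.17, -9.94, -9.39] 58
```

```bash
python3 -c "
from plan import *
plan([[472.8,-223.2,69.5,2.24],[467,-281,69.5,3.687]],0,sp=15,sr=3.4)"
```

```text
[0.0, 0.0, -0.0, -1.03, -0.0, 0.0, 0.01, -0.01, -2.05, -0.0, 0.0, -0.16, -0.17, -2.05, -3.3, 0.0, -0.33, -0.33, -2.05, -6.6, 0.0, -0.49, -0.49, -2.05, -10.0]
[0.0, -0.14, -0.19, -0.0, -3.3, 0.0, -0.28, -0.38, -0.0, -6.6, 0.0, -0.41, -0.57, -0.0, -9.9, 0.0, -0.55, -0.75, -0.0, -13.2, 0.0, -0.69, -0.94, -0.0, -16.5]
[0.0, -0.07, -0.22, -0.0, -3.4, 0.0, -0.15, -0.44, -0.0, -6.7, 0.0, -0.23, -0.66, -0.0, -10.0, 0.0, -0.3, -0.88, -0.0, -13.3, 0.0, -0.38, -1.1, -0.0, -16.6]
[0.0, -0.01, -0.23, -0.0, -3.3, 0.0, -0.03, -0.46, -0.0, -6.7, 0.0, -0.04, -0.69, -0.0, -10.0, 0.0, -0.05, -0.93, -0.0, -13.3, 0.0, -0.06, -1.16, -0.0, -16.6]
[0.0, 0.05, -0.22, -0.0, -3.3, 0.0, 0.11, -0.45, -0.0, -6.6, 0.0, 0.16, -0.68, -0.0, -10.0, 0.0, 0.22, -0.9, -0.0, -13.3, 0.0, 0.28, -1.13, -0.0, -16.6]
[0.0, 0.11, -0.2, -0.0, -3.3, 0.0, 0.23, -0.4, -0.0, -6.6, 0.0, 0.23, -0.4, -0.0, -6.6, 0.0, 0.23, -0.4, -0.0, -6.6, 0.0, 0.23, -0.4, -0.0, -6.6]
end [ 466.999 -281.008   69.475    3.687]
```

>>> {"op": "arm_command", "data": {
  "series": [0, 0, 0, -1, 0, 0, 0, 0, -2, 0, 0, -0.2, -0.2, -2.1, -3.3, 0, -0.3, -0.3, -2.1, -6.6, 0, -0.5, -0.5, -2.1, -10]
}}

```text
clock: 24.13
eef_pos: [472.9, -230.6, 71.8]
tool_rot: [3.141, 0.002, 2.417]
force: [-0.3, 0.7, -4.3]
width: 19.2
gripper_force: 59.0
```

>>> {"op": "arm_command", "data": {
  "series": [0, -0.1, -0.2, 0, -3.3, 0, -0.3, -0.4, 0, -6.6, 0, -0.4, -0.6, 0, -9.9, 0, -0.5, -0.7, 0, -13.2, 0, -0.7, -0.9, 0, -16.5]
}}

```text
clock: 24.55
eef_pos: [471.7, -242.1, 71.5]
tool_rot: [-3.141, 0.001, 2.705]
force: [-0.6, 0.4, -4.4]
width: 19.3
gripper_force: 59.0
```

>>> {"op": "arm_command", "data": {
  "series": [0, -0.1, -0.2, 0, -3.4, 0, -0.1, -0.4, 0, -6.7, 0, -0.2, -0.7, 0, -10, 0, -0.3, -0.9, 0, -13.3, 0, -0.4, -1.1, 0, -16.6]
}}

```text
clock: 24.97
eef_pos: [470.4, -254.4, 71.4]
tool_rot: [-3.14, 0.001, 2.994]
force: [-0.3, 0.2, -3.6]
width: 19.0
gripper_force: 59.0
```

>>> {"op": "arm_command", "data": {
  "series": [0, 0, -0.2, 0, -3.3, 0, 0, -0.5, 0, -6.7, 0, 0, -0.7, 0, -10, 0, -0.1, -0.9, 0, -13.3, 0, -0.1, -1.2, 0, -16.6]
}}

```text
clock: 25.38
eef_pos: [469.9, -266.3, 71.5]
tool_rot: [-3.14, 0.0, -2.999]
force: [0.7, -0.3, -3.8]
width: 19.2
gripper_force: 59.0
```

>>> {"op": "arm_command", "data": {
  "series": [0, 0.1, -0.2, 0, -3.3, 0, 0.1, -0.5, 0, -6.6, 0, 0.2, -0.7, 0, -10, 0, 0.2, -0.9, 0, -13.3, 0, 0.3, -1.1, 0, -16.6]
}}

```text
clock: 25.8
eef_pos: [468.3, -278.0, 71.5]
tool_rot: [-3.139, -0.001, -2.71]
force: [-0.4, -0.2, -4.3]
width: 18.8
gripper_force: 59.0
```

>>> {"op": "arm_command", "data": {
  "series": [0, 0.1, -0.2, 0, -3.3, 0, 0.2, -0.4, 0, -6.6, 0, 0.2, -0.4, 0, -6.6, 0, 0.2, -0.4, 0, -6.6, 0, 0.2, -0.4, 0, -6.6]
}}

```text
clock: 26.22
eef_pos: [468.1, -281.7, 70.9]
tool_rot: [-3.14, -0.0, -2.598]
force: [-0.4, 0.2, -4.8]
width: 19.2
gripper_force: 59.0
```

```bash
python3 -c "
from plan import *
st(); snap('top','t5')
s=monitor.read_state(); y=s['tool_rot'][2]-np.pi; b=s['eef_pos'][:2]+156*np.array([np.cos(y),np.sin(y)])
print(b,y%6.2832); rimplane('t5',b,104)
plan([[484,-213,69.5,y+np.pi],[500.6,-144.9,69.5,.545-np.pi]],0,sp=16,sr=3)
"
```

```text
26.22 [ 468.1 -281.7   70.9] [-3.14  -0.    -2.598] [-0.4  0.2 -4.8] [-0.29  0.42  0.01] 19.2 59.0 [ 0.98  0.85 -0.8   1.93  0.89  0.77  1.77]
[ 601.6255618  -200.73824623] 0.5438286634549847
t5 tilt x,y [-0.028 -0.013] z 100.4 n 327 centre [ 603.  -201.5] r 75.3
[0.0, -0.98, 1.01, 0.03, -0.0, 0.0, -1.96, 2.01, 0.05, -0.0, 0.0, -2.94, 3.02, 0.08, -0.0, 0.0, -3.92, 4.03, 0.1, -0.0, 0.0, -4.9, 5.04, 0.13, -0.0]
[0.0, -0.99, 0.99, -0.0, -0.0, 0.0, -1.98, 1.98, -0.0, -0.0, 0.0, -2.97, 2.98, -0.0, -0.0, 0.0, -3.96, 3.97, -0.0, -0.1, 0.0, -4.94, 4.97, -0.0, -0.1]
end [ 500.543 -144.881   69.496   -2.596]
```

>>> {"op": "arm_command", "data": {
  "series": [0, -1, 1, 0, 0, 0, -2, 2, 0, 0, 0, -2.9, 3, 0, 0, 0, -3.9, 4, 0, 0, 0, -4.9, 5, 0, 0]
}}

```text
clock: 26.68
eef_pos: [484.2, -212.4, 70.6]
tool_rot: [-3.141, -0.0, -2.597]
force: [0.1, 0.4, -3.1]
width: 19.2
gripper_force: 59.0
```

>>> {"op": "arm_command", "data": {
  "series": [0, -1, 1, 0, 0, 0, -2, 2, 0, 0, 0, -2.9, 2.9, 0, 0, 0, -3.9, 3.9, 0, 0, 0, -4.8, 4.9, 0, 0]
}}

```text
clock: 27.1
eef_pos: [500.0, -145.4, 70.6]
tool_rot: [-3.141, 0.0, -2.597]
force: [-0.7, 0.4, -4.3]
width: 19.1
gripper_force: 59.0
```

>>> {"op": "arm_command", "data": {
  "series": [0, 0, 0, 0, 0, 0, 0, 0, 0, 0, 0, 0, 0, 0, 0, 0, 0, 0, 0, 0, 0, 0, 0, 0, 0]
}}

```text
clock: 27.52
eef_pos: [499.4, -147.4, 70.2]
tool_rot: [-3.141, -0.001, -2.598]
force: [-0.1, 0.0, -4.3]
width: 19.2
gripper_force: 59.1
```

```bash
python3 -c "
from plan import *
st(); snap('top','t6');z=load('t6')
s=monitor.read_state(); y=s['tool_rot'][2]-np.pi; b=s['eef_pos'][:2]+156*np.array([np.cos(y),np.sin(y)])
print(b,y%6.2832); rimplane('t6',b,102)
cv2.imwrite('pics/c6.png',cv2.resize(z['im'][110:290,270:450,::-1],None,fx=3.3,fy=3.3,interpolation=3))
plan([[499.6,-144.7,69.5,.545-np.pi]],0,sp=16,sr=3)
"
```

```text
27.52 [ 499.4 -147.4   70.2] [-3.141e+00 -1.000e-03 -2.598e+00] [-0.1  0.  -4.3] [-0.27  0.4  -0.03] 19.2 59.1 [ 0.73  0.82 -0.78  1.99  0.9   0.71  1.49]
[632.94090625 -66.58728077] 0.5433191727838969
t6 tilt x,y [-0.025 -0.014] z 100.1 n 319 centre [634.5 -67.4] r 75.3
[0.0, -0.15, 0.21, 0.07, -0.1, 0.0, -0.15, 0.21, 0.07, -0.1, 0.0, -0.15, 0.21, 0.07, -0.1, 0.0, -0.15, 0.21, 0.07, -0.1, 0.0, -0.15, 0.21, 0.07, -0.1]
end [ 499.602 -144.661   69.512   -2.597]
```

View pics/c6.png

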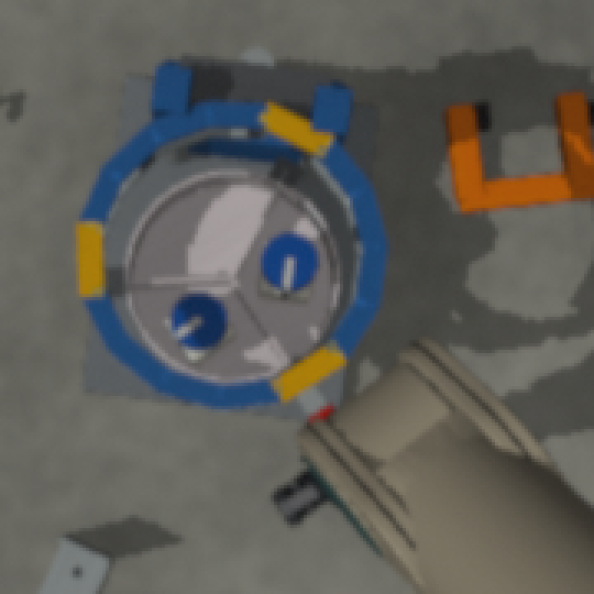

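>>> {"op": "arm_command", "data": {
  "series": [0, -0.1, 0.3, -1.5, 0, 0, -0.1, 0.3, -3, 0, 0, -0.1, 0.3, -4.5, 0, 0, -0.1, 0.3, -6, 0, 0, -0.1, 0.3, -7.2, 0]
}}

```text
clock: 27.98
eef_pos: [499.0, -143.6, 143.3]
tool_rot: [-3.141, 0.0, -2.597]
force: [0.9, -1.2, -3.8]
width: 19.3
gripper_force: 58.9
```

>>> {"op": "arm_command", "data": {
  "series": [0, 0, 0, -0.3, 0, 0, 0, 0, -0.3, 0, 0, 0, 0, -0.3, 0, 0, 0, 0, -0.3, 0, 0, 0, 0, -0.3, 0]
}}

```text
clock: 28.4
eef_pos: [498.4, -143.2, 144.5]
tool_rot: [3.141, -0.001, -2.597]
force: [0.7, -0.6, -5.5]
width: 19.5
gripper_force: 58.9
```

```bash
python3 -c "
from plan import *
st(); snap('top','t7'); snap('scene','s7')
s=monitor.read_state(); y=s['tool_rot'][2]-np.pi; b=s['eef_pos'][:2]+156*np.array([np.cos(y),np.sin(y)])
print(b,y%6.2832); rimplane('t7',b,176); rimplane('s7',b+[0,5],176)
"
```

```text
28.4 [ 498.4 -143.2  144.5] [ 3.141e+00 -1.000e-03 -2.597e+00] [ 0.7 -0.6 -5.5] [-0.26  0.44 -0.  ] 19.5 58.9 [ 0.79  0.72 -0.89  1.95  0.75  0.85  1.6 ]
[632.01703529 -62.20146814] 0.5451265915631138
t7 tilt x,y [-0.075 -0.043] z 166.0 n 373 centre [633.2 -63. ] r 75.3
s7 tilt x,y [-0.076 -0.026] z 162.6 n 255 centre [632.9 -57.7] r 75.1
```

>>> {"op": "arm_command", "data": {
  "series": [0, 0, 0, 0.5, 0, 0, 0, -0.1, 1.2, 0, 0, 0, -0.1, 2, 0, 0, 0, -0.2, 3, 0, 0, 0, -0.2, 4, 0]
}}

```text
clock: 28.92
eef_pos: [499.9, -145.1, 104.0]
tool_rot: [3.141, -0.0, -2.597]
force: [-0.6, 1.0, -3.8]
width: 18.9
gripper_force: 58.9
```

>>> {"op": "arm_command", "data": {
  "series": [0, 0, 0, 1, 0, 0, 0, 0, 2, 0, 0, 0, 0, 3, 0, 0, 0, 0, 4, 0, 0, 0, 0, 4.8, 0]
}}

```text
clock: 29.33
eef_pos: [499.7, -144.8, 56.0]
tool_rot: [3.141, -0.001, -2.597]
force: [-1.1, 0.2, -3.5]
width: 19.0
gripper_force: 58.9
```

>>> {"op": "arm_command", "data": {
  "series": [0, 0, 0, 0.5, 0, 0, 0, 0, 0.8, 0, 0, 0, 0, 1, 0, 0, 0, 0, 1.2, 0, 0, 0, 0, 1.2, 0]
}}

```text
clock: 29.75
eef_pos: [500.1, -144.9, 45.3]
tool_rot: [-3.141, 0.0, -2.597]
force: [-1.4, -0.1, -4.5]
width: 19.0
gripper_force: 58.9
```

```bash
python3 -c "
from plan import *
st(); snap('top','t8')
s=monitor.read_state(); y=s['tool_rot'][2]-np.pi; b=s['eef_pos'][:2]+156*np.array([np.cos(y),np.sin(y)])
print(b,y%6.2832); rimplane('t8',b,75)
"
```

```text
29.75 [ 500.1 -144.9   45.3] [-3.141  0.    -2.597] [-1.4 -0.1 -4.5] [-0.4   0.45 -0.01] 19.0 58.9 [ 0.7   0.86 -0.74  2.    0.95  0.67  1.44]
[633.61385477 -64.10008381] 0.5449328624755472
t8 tilt x,y [-0.078 -0.041] z 66.9 n 310 centre [634.9 -64.9] r 75.2
```

>>> {"op": "arm_command", "data": {
  "series": [0, 0, 0, 0.5, 0, 0, 0, 0, 0.9, 0, 0, 0, 0, 1.3, 0, 0, 0, 0, 1.7, 0, 0, 0, 0, 2, 0]
}}

```text
clock: 30.22
eef_pos: [500.0, -145.2, 25.1]
tool_rot: [-3.141, 0.0, -2.597]
force: [-3.9, -1.5, 1.4]
width: 18.9
gripper_force: 59.6
```

>>> {"op": "arm_command", "data": {
  "series": [0, 0, 0, 0.1, 0, 0, 0, 0, 0.2, 0, 0, 0, 0, 0.3, 0, 0, 0, 0, 0.3, 0, 0, 0, 0, 0.3, 0]
}}

```text
clock: 30.63
eef_pos: [500.2, -144.9, 22.4]
tool_rot: [-3.141, 0.0, -2.597]
force: [-2.7, -2.5, 1.0]
width: 19.2
gripper_force: 59.6
```

```bash
python3 -c "
from plan import *
st(); snap('top','t9'); rimplane('t9',(634.5,-65),57)"
```

```text
30.63 [ 500.2 -144.9   22.4] [-3.141  0.    -2.597] [-2.7 -2.5  1. ] [-0.13 -0.03 -0.05] 19.2 59.6 [ 0.67  0.89 -0.7   2.01  1.    0.63  1.4 ]
t9 tilt x,y [-0.005  0.002] z 55.6 n 263 centre [635.  -65.2] r 75.2
```

>>> {"op": "arm_command", "data": {
  "series": [45, 0, 0, 0, 0, 45, 0, 0, 0, 0, 45, 0, 0, 0, 0, 45, 0, 0, 0, 0, 45, 0, 0, 0, 0]
}}

```text
clock: 31.1
eef_pos: [500.3, -144.6, 22.4]
tool_rot: [3.142, 0.001, -2.596]
force: [-0.1, -0.4, 1.2]
width: 38.6
gripper_force: 0.0
```

>>> {"op": "arm_command", "data": {
  "series": [45, -0.4, 0, 0.1, 0, 45, -0.8, 0, 0.2, 0, 45, -1.2, 0, 0.3, 0, 45, -1.2, 0, 0.3, 0, 45, -1.2, 0, 0.3, 0]
}}

```text
clock: 31.52
eef_pos: [510.6, -138.2, 19.2]
tool_rot: [3.141, 0.0, -2.596]
force: [-0.4, -0.0, -0.1]
width: 38.4
gripper_force: 0.0
```

```bash
python3 -c "
from plan import *
st(); snap('top','t10'); rimplane('t10',(634.5,-65),57)"
```

```text
31.52 [ 510.6 -138.2   19.2] [ 3.141  0.    -2.596] [-0.4 -0.  -0.1] [-0.01 -0.    0.02] 38.4 0.0 [ 0.65  0.9  -0.7   1.99  1.    0.64  1.4 ]
t10 tilt x,y [-0.004  0.001] z 55.5 n 260 centre [634.9 -65.4] r 75.2
```

>>> {"op": "arm_command", "data": {
  "series": [0, 0, 0, 0, 0, 0, 0, 0, 0, 0, 0, 0, 0, 0, 0, 0, 0, 0, 0, 0, 0, 0, 0, 0, 0]
}}

```text
clock: 31.98
eef_pos: [510.1, -138.8, 19.4]
tool_rot: [-3.142, -0.0, -2.597]
force: [-1.1, -0.7, 2.7]
width: 19.5
gripper_force: 58.9
```

>>> {"op": "arm_command", "data": {
  "series": [0, 0, 0, 0, 0, 0, 0, 0, 0, 0, 0, 0, 0, 0, 0, 0, 0, 0, 0, 0, 0, 0, 0, 0, 0]
}}

```text
clock: 32.4
eef_pos: [510.1, -138.9, 19.4]
tool_rot: [-3.141, -0.0, -2.597]
force: [-1.0, -1.7, 3.7]
width: 19.0
gripper_force: 59.1
```

```bash
python3 -c "
from plan import *
st(); snap('top','t11'); rimplane('t11',(634.5,-65),57)"
```

```text
32.4 [ 510.1 -138.9   19.4] [-3.141 -0.    -2.597] [-1.  -1.7  3.7] [-0.12  0.28 -0.02] 19.0 59.1 [ 0.65  0.9  -0.7   1.99  1.    0.64  1.4 ]
t11 tilt x,y [0.002 0.001] z 55.7 n 263 centre [634.9 -65.4] r 75.2
```

>>> {"op": "arm_command", "data": {
  "series": [0, 0, 0, -0.1, 0, 0, 0, 0, -0.3, 0, 0, 0, 0, -0.6, 0, 0, 0, 0, -1, 0, 0, 0, 0, -1.4, 0]
}}

```text
clock: 32.87
eef_pos: [509.9, -138.6, 33.4]
tool_rot: [3.141, -0.001, -2.596]
force: [0.4, -0.3, -3.8]
width: 19.2
gripper_force: 58.6
```

>>> {"op": "arm_command", "data": {
  "series": [0, 0, 0, -0.5, 0, 0, 0, 0, -1, 0, 0, 0, 0, -1.5, 0, 0, 0, 0, -2, 0, 0, 0, 0, -2.5, 0]
}}

```text
clock: 33.28
eef_pos: [510.3, -138.7, 59.0]
tool_rot: [-3.141, 0.0, -2.597]
force: [0.1, -0.2, -3.5]
width: 19.1
gripper_force: 58.6
```

>>> {"op": "arm_command", "data": {
  "series": [0, 0, 0, -0.5, 0, 0, 0, 0, -1, 0, 0, 0, 0, -1.5, 0, 0, 0, 0, -2, 0, 0, 0, 0, -2.5, 0]
}}

```text
clock: 33.7
eef_pos: [510.3, -138.7, 83.8]
tool_rot: [-3.142, -0.0, -2.597]
force: [0.7, -0.1, -3.5]
width: 19.7
gripper_force: 58.6
```

>>> {"op": "arm_command", "data": {
  "series": [0, 0, 0, -0.5, 0, 0, 0, 0, -1, 0, 0, 0, 0, -1.5, 0, 0, 0, 0, -2, 0, 0, 0, 0, -2.5, 0]
}}

```text
clock: 34.12
eef_pos: [510.3, -138.6, 108.8]
tool_rot: [3.142, 0.0, -2.597]
force: [-0.0, 0.6, -3.3]
width: 19.2
gripper_force: 58.6
```

>>> {"op": "arm_command", "data": {
  "series": [0, 0, 0, -0.5, 0, 0, 0, 0, -1, 0, 0, 0, 0, -1.4, 0, 0, 0, 0, -1.7, 0, 0, 0, 0, -1.9, 0]
}}

```text
clock: 34.53
eef_pos: [510.4, -138.7, 127.8]
tool_rot: [-3.141, 0.0, -2.597]
force: [0.6, 0.4, -4.2]
width: 19.2
gripper_force: 58.6
```

```bash
python3 -c "
from plan import *
st(); snap('top','t12'); rimplane('t12',(634.5,-65),164)"
```

```text
34.53 [ 510.4 -138.7  127.8] [-3.141  0.    -2.597] [ 0.6  0.4 -4.2] [-0.18  0.38  0.06] 19.2 58.6 [ 0.76  0.75 -0.86  1.94  0.78  0.83  1.57]
t12 tilt x,y [-0.011 -0.004] z 162.9 n 362 centre [634.9 -65. ] r 75.3
```

>>> {"op": "arm_command", "data": {
  "series": [0, 0, 0.1, -0.3, 0, 0, 0, 0.1, -0.7, 0, 0, 0, 0.1, -1.2, 0, 0, 0, 0.1, -1.7, 0, 0, 0, 0.1, -2.2, 0]
}}

```text
clock: 35.0
eef_pos: [509.9, -137.8, 149.9]
tool_rot: [-3.141, 0.0, -2.597]
force: [0.7, 0.2, -3.1]
width: 19.3
gripper_force: 58.6
```

>>> {"op": "arm_command", "data": {
  "series": [0, 0, 0, -0.3, 0, 0, 0, 0, -0.6, 0, 0, 0, 0, -0.9, 0, 0, 0, 0, -1.2, 0, 0, 0, 0, -1.5, 0]
}}

```text
clock: 35.42
eef_pos: [509.7, -137.9, 164.5]
tool_rot: [3.142, -0.0, -2.597]
force: [0.3, 0.1, -3.6]
width: 19.3
gripper_force: 58.7
```

```bash
python3 -c "
from plan import *
st(); snap('top','t13'); rimplane('t13',(634.5,-65),200)"
```

```text
35.42 [ 509.7 -137.9  164.5] [ 3.142 -0.    -2.597] [ 0.3  0.1 -3.6] [-0.23  0.4  -0.01] 19.3 58.7 [ 0.79  0.7  -0.91  1.91  0.72  0.89  1.62]
t13 tilt x,y [-0.014  0.   ] z 199.5 n 395 centre [634.2 -64.3] r 75.3
```

>>> {"op": "arm_command", "data": {
  "series": [0, 0, 0, -0.3, 0, 0, 0, 0, -0.6, 0, 0, 0, 0, -0.9, 0, 0, 0, 0, -1.1, 0, 0, 0, 0, -1.3, 0]
}}

```text
clock: 35.88
eef_pos: [509.8, -137.8, 177.6]
tool_rot: [-3.141, 0.0, -2.597]
force: [-0.2, -0.5, -4.2]
width: 19.0
gripper_force: 58.7
```

```bash
python3 -c "
from plan import *
st(); snap('top','t14'); rimplane('t14',(634.5,-65),213)
s=monitor.read_state(); p=s['eef_pos']; c=np.array([633.5,-64.4]); y0=s['tool_rot'][2]; d=p[:2]-c; print('r',np.hypot(*d), np.arctan2(*d[::-1]))
w=[]
for t in np.arange(1,16)/15*-.70:
    C,S=np.cos(t),np.sin(t); w.append([*(c+np.array([[C,-S],[S,C]])@d),p[2],y0+t])
plan(w,0,sp=50,sr=10)"
```

```text
35.88 [ 509.8 -137.8  177.6] [-3.141  0.    -2.597] [-0.2 -0.5 -4.2] [-0.19  0.34 -0.01] 19.0 58.7 [ 0.8   0.69 -0.93  1.9   0.7   0.92  1.64]
t14 tilt x,y [-0.01  -0.005] z 212.8 n 406 centre [634.4 -64.3] r 75.3
r 143.6309696542044 -2.6052642960626295
[0.0, -0.02, 0.67, 0.0, 2.7, 0.0, -0.07, 1.34, 0.0, 5.3, 0.0, -0.16, 2.0, 0.0, 8.0, 0.0, -0.27, 2.66, 0.0, 10.7, 0.0, -0.42, 3.32, 0.0, 13.4]
[0.0, -0.02, 0.67, 0.0, 2.6, 0.0, -0.07, 1.34, 0.0, 5.3, 0.0, -0.16, 2.0, 0.0, 8.0, 0.0, -0.27, 2.66, 0.0, 10.7, 0.0, -0.41, 3.31, 0.0, 13.3]
[0.0, -0.03, 0.68, 0.0, 2.7, 0.0, -0.08, 1.34, 0.0, 5.4, 0.0, -0.16, 2.01, 0.0, 8.1, 0.0, -0.28, 2.67, 0.0, 10.7, 0.0, -0.42, 3.32, 0.0, 13.4]
end [491.753 -41.032 177.907  -3.296]
```

>>> {"op": "arm_command", "data": {
  "series": [0, 0, 0.7, 0, 2.7, 0, -0.1, 1.3, 0, 5.3, 0, -0.2, 2, 0, 8, 0, -0.3, 2.7, 0, 10.7, 0, -0.4, 3.3, 0, 13.3]
}}

```text
clock: 36.35
eef_pos: [500.3, -117.6, 178.3]
tool_rot: [-3.124, 0.003, -2.83]
force: [12.8, -33.2, -3.4]
width: 19.5
gripper_force: 79.7
```

```bash
python3 -c "
from plan import *
st(); snap('top','t15'); rimplane('t15',(634.,-64.5),213)"
```

```text
36.35 [ 500.3 -117.6  178.3] [-3.124e+00  3.000e-03 -2.830e+00] [ 12.8 -33.2  -3.4] [-7.02 -2.19  1.82] 19.5 79.7 [ 0.73  0.64 -0.86  1.95  0.67  0.86  1.39]
t15 tilt x,y [-0.02  -0.027] z 211.2 n 364 centre [635.4 -66.6] r 75.5
```

>>> {"op": "arm_command", "data": {
  "series": [0, 0, 0.7, 0, 2.7, 0, -0.1, 1.3, 0, 5.3, 0, -0.2, 2, 0, 8, 0, -0.3, 2.7, 0, 10.7, 0, -0.4, 3.3, 0, 13.3]
}}

```text
clock: 36.82
eef_pos: [494.0, -100.2, 178.3]
tool_rot: [-3.106, 0.003, -3.068]
force: [-20.0, 11.8, -5.7]
width: 18.9
gripper_force: 139.9
```

```bash
python3 -c "
from plan import *
st(); snap('top','t16'); rimplane('t16',(634.,-64.5),213)"
```

```text
36.82 [ 494.  -100.2  178.3] [-3.106e+00  3.000e-03 -3.068e+00] [-20.   11.8  -5.7] [3.23 3.29 3.68] 18.9 139.9 [ 0.65  0.6  -0.79  1.97  0.63  0.82  1.14]
t16 tilt x,y [-0.    -0.031] z 210.4 n 365 centre [636.2 -65.7] r 75.5
```

>>> {"op": "arm_command", "data": {
  "series": [0, 0, 0.7, 0, 2.7, 0, -0.1, 1.3, 0, 5.3, 0, -0.2, 2, 0, 8, 0, -0.3, 2.7, 0, 10.7, 0, -0.4, 3.3, 0, 13.3]
}}

```text
clock: 37.28
eef_pos: [488.7, -41.1, 176.8]
tool_rot: [-3.141, -0.004, 2.989]
force: [-3.2, -0.3, -3.3]
width: 19.0
gripper_force: 58.5
```

```bash
python3 -c "
from plan import *
st(); snap('top','t17'); rimplane('t17',(634.,-64.5),213)
s=monitor.read_state();y=(s['tool_rot'][2]-np.pi);print(np.arctan2(np.sin(y),np.cos(y)))"
```

```text
37.28 [488.7 -41.1 176.8] [-3.141 -0.004  2.989] [-3.2 -0.3 -3.3] [0.13 0.88 0.07] 19.0 58.5 [ 0.53  0.58 -0.74  1.99  0.55  0.78  0.88]
t17 tilt x,y [-0.019 -0.006] z 206.7 n 344 centre [636.  -62.9] r 75.3
-0.15351698683755718
```

```bash
python3 -c "
from plan import *
st(); basket('t17',(635,-64),166);snap('scene','s17');z=load('t17');y=load('s17')
a=cv2.resize(z['im'][110:290,260:420,::-1],None,fx=2.6,fy=2.6,interpolation=3); b=cv2.resize(y['im'][110:290,220:380,::-1],None,fx=2.4,fy=2.6,interpolation=3)
cv2.imwrite('pics/c7.png',np.hstack([a,b]))"
```

```text
37.33 [489.3 -39.6 177.1] [ 3.141e+00 -3.000e-03  2.988e+00] [-4.5  0.5 -2.3] [-0.05  1.18 -0.18] 18.9 58.5 [ 0.53  0.58 -0.74  1.99  0.55  0.78  0.88]
t17 c [637.4 -63.7] rad 75.6 grip [nan nan nan] 0 d nan yaw nanplan.py:28: RuntimeWarning: Mean of empty slice.
  g=(q.min(0)+q.max(0))/2 if len(q) else np.zeros(3); g2=q.mean(0)
  ret = um.true_divide(
```

View pics/c7.png

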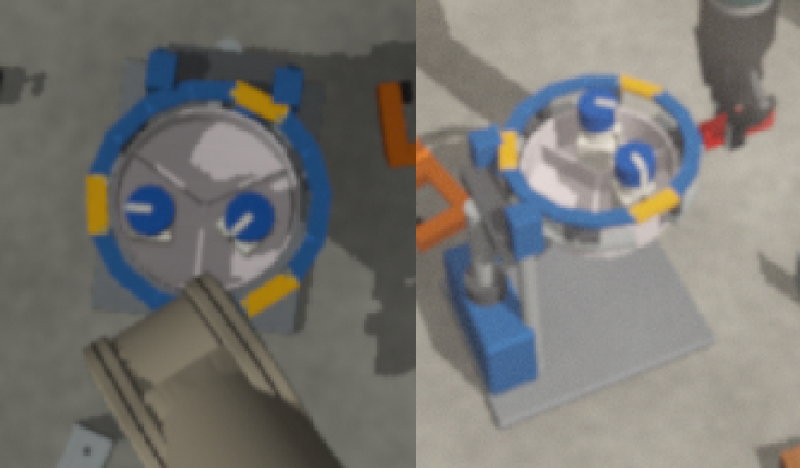

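>>> {"op": "arm_command", "data": {
  "series": [0, 0, 0, 0.1, 0, 0, 0, 0, 0.2, 0, 0, 0, 0, 0.3, 0, 0, 0, 0, 0.3, 0, 0, 0, 0, 0.3, 0]
}}

```text
clock: 37.8
eef_pos: [490.4, -41.9, 174.2]
tool_rot: [-3.142, -0.001, 2.991]
force: [-6.8, 0.1, -0.3]
width: 19.5
gripper_force: 59.2
```

```bash
python3 -c "
from plan import *
st(); snap('top','t18'); rimplane('t18',(635.,-63.5),207)"
```

```text
37.8 [490.4 -41.9 174.2] [-3.142e+00 -1.000e-03  2.991e+00] [-6.8  0.1 -0.3] [0.24 0.9  0.22] 19.5 59.2 [ 0.53  0.58 -0.74  2.    0.56  0.78  0.88]
t18 tilt x,y [-0.011 -0.003] z 205.8 n 341 centre [637.5 -63.8] r 75.1
```

>>> {"op": "arm_command", "data": {
  "series": [0, 0, 0, 0.1, 0, 0, 0, 0, 0.2, 0, 0, 0, 0, 0.3, 0, 0, 0, 0, 0.3, 0, 0, 0, 0, 0.3, 0]
}}

```text
clock: 38.27
eef_pos: [490.6, -41.9, 172.9]
tool_rot: [-3.14, 0.0, 2.992]
force: [-11.6, -0.5, 16.2]
width: 19.3
gripper_force: 61.4
```

```bash
python3 -c "
from plan import *
st(); snap('top','t19'); rimplane('t19',(635.,-63.5),207)"
```

```text
38.27 [490.6 -41.9 172.9] [-3.14   0.     2.992] [-11.6  -0.5  16.2] [-0.2   1.68  0.21] 19.3 61.4 [ 0.52  0.58 -0.74  2.    0.56  0.77  0.87]
t19 tilt x,y [ 0.    -0.009] z 205.9 n 334 centre [637.5 -63.7] r 75.1
```

>>> {"op": "arm_command", "data": {
  "series": [0, 0.1, 0, -0.1, 0, 0, 0.2, 0, -0.2, 0, 0, 0.3, 0, -0.2, 0, 0, 0.3, 0, -0.2, 0, 0, 0.3, 0, -0.2, 0]
}}

```text
clock: 38.73
eef_pos: [489.7, -41.0, 173.7]
tool_rot: [3.14, 0.003, 2.99]
force: [1.9, -0.1, -0.6]
width: 19.4
gripper_force: 58.9
```

```bash
python3 -c "
from plan import *
st(); snap('top','t20'); rimplane('t20',(635.,-63.5),207)"
```

```text
38.73 [489.7 -41.  173.7] [3.14e+00 3.00e-03 2.99e+00] [ 1.9 -0.1 -0.6] [ 0.3  -0.34  0.02] 19.4 58.9 [ 0.53  0.58 -0.74  2.    0.56  0.77  0.87]
t20 tilt x,y [-0.007 -0.002] z 205.6 n 350 centre [636.7 -63.5] r 75.1
```

>>> {"op": "arm_command", "data": {
  "series": [40, 0, 0, 0, 0, 60, 0, 0, 0, 0, 70, 0, 0, 0, 0, 70, 0, 0, 0, 0, 70, 0, 0, 0, 0]
}}

```text
clock: 39.2
eef_pos: [488.0, -41.3, 173.3]
tool_rot: [-3.141, -0.0, 2.99]
force: [-0.3, 0.2, 0.1]
width: 59.8
gripper_force: 0.0
```

```bash
python3 -c "
from plan import *
st(); snap('top','t21'); rimplane('t21',(635.,-63.5),207)"
```

```text
39.2 [488.  -41.3 173.3] [-3.141 -0.     2.99 ] [-0.3  0.2  0.1] [-0.02 -0.03 -0.02] 59.8 0.0 [ 0.53  0.58 -0.74  2.    0.56  0.77  0.87]
t21 tilt x,y [-0.006 -0.001] z 205.4 n 356 centre [636.6 -63.6] r 75.2
```

Released and stable; retreat upward and back, then check.

>>> {"op": "arm_command", "data": {
  "series": [70, 0, 0, -1, 0, 70, 0, 0, -2.5, 0, 70, 0, 0, -4.5, 0, 70, 0, 0, -6.5, 0, 70, 0, 0, -8.5, 0]
}}

```text
clock: 39.67
eef_pos: [488.0, -41.0, 259.9]
tool_rot: [3.141, 0.0, 2.991]
force: [0.6, 0.4, -0.4]
width: 59.7
gripper_force: 0.0
```

>>> {"op": "arm_command", "data": {
  "series": [70, 0, 0, -2, 0, 70, 1, 0, -4, 0, 70, 2, 0, -6, 0, 70, 3, 0, -8, 0, 70, 3, 0, -8, 0]
}}

```text
clock: 40.08
eef_pos: [458.8, -35.5, 342.2]
tool_rot: [-3.141, 0.006, 2.991]
force: [1.0, 0.5, -0.4]
width: 59.7
gripper_force: 0.0
```

>>> {"op": "arm_command", "data": {
  "series": [70, 0, -3, 0, 0, 70, 0, -7, 0, 0, 70, 0, -11, 0, 0, 70, 0, -15, 0, 0, 70, 0, -17, 0, 0]
}}

```text
clock: 40.5
eef_pos: [431.2, -210.2, 337.9]
tool_rot: [-3.139, -0.001, 2.984]
force: [0.3, -1.2, 0.4]
width: 59.9
gripper_force: 0.0
```

```bash
python3 -c "
from plan import *
st(); snap('top','t22'); snap('scene','s22'); rimplane('t22',(635.,-63.5),207); basket('t22',(636,-63.5),162)
z=load('t22'); P=cloud(z)
for c in ((605,-30),(600,-98)): print(caps(z,c,40,(225,260)))
i=z['im'].astype(int); m=(i[...,0]>90)&(i[...,0]>2.2*i[...,1])&(P[...,2]>150)&(P[...,2]<240); q=P[m]; print(len(q), q.min(0),q.max(0))
print('handle dir', np.arctan2(*(np.array([636.6,-63.6])-q.mean(0)[:2])[::-1]))
a=cv2.resize(z['im'][110:290,250:450,::-1],None,fx=3.3,fy=3.3,interpolation=3); cv2.imwrite('pics/c8.png',a)"
```

```text
40.5 [ 431.2 -210.2  337.9] [-3.139e+00 -1.000e-03  2.984e+00] [ 0.3 -1.2  0.4] [-0.07 -0.01  0.03] 59.9 0.0 [ 1.03  0.36 -0.87  1.8   0.31  1.12  1.47]
t22 tilt x,y [-0.006  0.003] z 205.3 n 342 centre [637.1 -64.8] r 75.6
t22 c [637.9 -65.8] rad 76.3 grip [483.7 -46.4 202.1] 307 d 155.4 yaw -0.125
(array([610.3, -20.3, 238.5]), 239)
(array([ 606.5, -108.8,  237.2]), 249)
325 [443.50517152 -57.92788366 197.55530531] [523.49680182 -34.56888504 207.10258814]
handle dir -0.11264286564668581
```

View pics/c8.png

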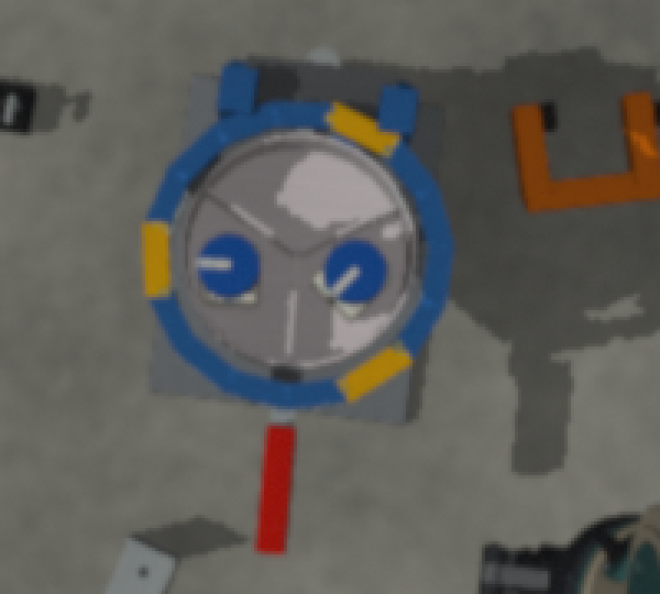

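```bash
python3 -c "
from cell import workorder
print(workorder.finish_job())"
```

```text
the job is handed in; nothing more can be done
None
```

The job is handed in; the judge returned no verdict. Both pots are capped tight and standing in the basket, which rests released in the ring, level, about 4 mm off axis and about 0.04 rad from home, handle to the front (turning it home caught on the ring briefly, force peak about 36 N).

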